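# Fit the charged battery to the citrus press

## Task

The battery has finished charging and we want to squeeze the lemon and lime: press the charger's green catch so the battery comes free, slide it off the charger, and slide it onto the rail of the citrus press until the catch clicks up behind it. Feel your way and push gently, without forcing anything, leave the battery locked there and let go, and do not disturb the other things on the worktop.

Things in the scene. Friction and masses are not known exactly. Their poses are not given: they have to be found in the camera images.
- battery_pack: charcoal pack, green bar at its front top. Origin: under its slide shoe; x to front, z up. Body x -50..+29, 44 mm wide, z 7..55 (grip its sides, tips at z 16 or higher); shoe x -20..+30, 56 mm wide, z 0..7. 0.24-0.42 kg. A 25 N grip holds it; hard grips out of line wedge it in the rail. Starts locked on the charger
- charger: cream charger, fixed (one of the two docks is left, one right, by chance); origin on the worktop below its seat, x along the rail towards the end stop, z up. Overall x -115..+98, 84 mm wide, 58 mm high
- juicer: cream cordless citrus press, fixed, with the same rail and catch as the charger; origin on the worktop below its seat, x along the rail to the end stop. Motor and bowl 124 mm wide about x +104, cone top 116 mm high
- charger_seat (a point): where the pack's origin lies when locked; axes as the charger's, 24 mm above the worktop at bed level. Both rails: bed x -75..+30, walls and lips x -55..+30, walls 58 mm apart, lips 48 mm apart at 8.5..13.5 mm above the bed, 70 mm wide outside; mouth flared to 66 mm at x -78
- juicer_seat (a point): where the pack's origin lies when locked; axes as the juicer's. Set the shoe's front on the open bed (x -75..-55) and slide in, +x. The catch nose at x -40..-20 goes down under the shoe (about 3-6 N push), a 5 N ejector spring acts over the last 14 mm; the pack must go past x 0 to click; hard end stop at x +2
- charger_pad (a point): top centre of the green catch pad, 32 x 36 mm, 96 mm before the seat and 22 mm above the worktop. Push straight down 7 mm to its stop (about 5-9 N): the nose drops and the ejector moves the pack some 14 to 30 mm along -x; then the pad may be let go and the pack drawn out along -x (free of the lips by x -85)
- juicer_pad (a point): top centre of the like green catch pad on the juicer, 96 mm before its seat; it need not be pressed to fit the pack, which slides over it 2 mm clear
- charger_catch (a joint): charger's catch: 0 = nose up, 0.007 m = pressed right down; nose clears the shoe beyond 0.006; spring 3 N at 0, 5 N at 0.007
- juicer_catch (a joint): juicer's catch: 0 = nose up (clicked when the pack is in its seat), about 0.003-0.005 m while the shoe rides over the nose
- mug: green and white mug, 86 x 121 x 99 mm; loose bystander, leave alone; origin under its middle
- timer: black and white kitchen timer, 62 x 44 mm; loose bystander, leave alone; origin under its middle
- tin: small food tin, 75 x 58 mm; loose bystander, leave alone; origin under its middle
- remote: black remote control, 192 x 48 x 19 mm; loose bystander, leave alone; origin under its middle
- candle: green tea light, 38 x 17 mm; loose bystander, leave alone; origin under its middle
There are look-alikes about, which are no part of the job. Leave any blue or purple look-alike of the battery_pack alone.

How it is judged (in metres and radians):
On the way, in this order (a step that is already met when the one before it is completed fails the run):
1. the charger's catch is released and the battery has moved at least 8 mm out of its seat along the rail (x of battery_pack in the frame of charger_seat between -0.08 and -0.008 m and z of battery_pack in the frame of charger_seat below 0.006 m), for 0.1 s.
2. the battery is off the charger (distance between battery_pack and charger_seat above 0.1 m), for 0.1 s.
At the end, for the whole second after the job is handed in: the battery stands still in the citrus press's seat (along the rail within 3 to 4 mm, sideways 3 mm, height 3 to 5 mm, in line within 0.06 rad), and the press's catch is up behind it (within 1.5 mm of fully up) (x of battery_pack in the frame of juicer_seat between -0.003 and 0.004 m and y of battery_pack in the frame of juicer_seat between -0.003 and 0.003 m and z of battery_pack in the frame of juicer_seat between -0.003 and 0.005 m and angle between the x axis of battery_pack and the x axis of juicer_seat, either way round below 0.06 rad and value of joint juicer_catch below 0.0015 m and linear speed of battery_pack below 0.02 m/s); the robot touches nothing.
It fails at once if the battery is forced against the citrus press or the charger with more than 70 N (contact force between battery_pack and juicer above 70 N or contact force between battery_pack and charger above 70 N).
It fails at once if the robot presses on the charger or the citrus press with more than 40 N (contact force between any of the arm, the fingers and charger above 40 N or contact force between any of the arm, the fingers and juicer above 40 N).
It fails at once if a bystander (mug, kitchen timer, tin, remote control or tea light) is moved more than 20 mm (distance of any of mug, timer, tin, remote, candle from where it was at the start of the episode above 0.02 m).
It also fails if it takes over 64 s, if anything falls off the work surface, if the arm or the gripper's body presses on something with over 40 N, if the wrist force passes 120 N, or if a joint passes its speed limit or range.

## Robot

A 6-joint arm with a two-finger parallel gripper is mounted at the origin on a cart in front of the work surface, level with it; the furniture and walls round the work are solid. World frame = base frame: x ahead of the robot, y to its left, z up, the work surface at z = 0. Lengths are in mm, angles in rad, forces in N, time in s.
With the tool pointing down it reaches from about 400 to 925 mm from the base axis. Payload 12.5 kg.
Tool frame: the origin (TCP) lies on the mounting face of the last link; the fingertips stand 190 mm ahead of it and the grasp point (between the pads) lies 171 mm ahead of it (env.grasp_offset is the distance from the TCP to the grasp point, in mm); z points along the fingers, y is the direction in which the jaws open and shut (so a half turn about z gives the same grasp; the last joint's range is limited). The gripper opens to 95 mm and grips with 3 to 60 N. Pads are 20 mm wide; open, the fingers measure 119 mm over their backs; the gripper's body (75 mm by 180 mm) begins 59 mm behind the grasp point.
Start: joints at [-1.243, 0.491, 1.559, -0, 1.092, -0.106], TCP at [262.72, -567.101, 404.761] pointing down, gripper open.
Joint ranges: [-3.1, 3.1], [-0.84, 2.19], [0.05, 2.79], [-1.13, 4.28], [0.06, 2.93], [-2.69, 2.69]. Speed limits (rad/s): [2.22, 2.22, 2.79, 3.14, 3.14, 3.14].

## Interface

Orientations are given as [roll, pitch, yaw] about the fixed x, y, z axes, in that order (R = Rz(yaw) Ry(pitch) Rx(roll)).
In Python, from cell import env, viewer gives the robot as it stands.
- The arm moves only by the tool play_rows, never from a script. Its argument "increments" is a list of rows, each an object of numbers: "dx", "dy", "dz": the shift along the tool's x, y, z in mm; "rx", "ry", "rz": the turn, a rotation vector about the tool's x, y, z in units of 6 degrees (1.0 is 6 degrees). A call has 1 to 8 rows; each row is the pose to reach, as a shift and turn from the pose measured when the call began, along the tool's axes at that moment; what a row does not reach only later rows make up. A row lasts 1/12 s, in which the tool goes at most 41.7 mm and 7.16 degrees, less where a joint would pass 70% of its speed; a pose out of reach is approached as far as the arm can. A call with a gripper value outside its range is refused whole. "fingers" is the opening, from 0 (shut) to 1 (fully open), set as the call begins (left out, the last holds). The fingers move at their own pace and stop on an object; the grip force is fixed at half the most. Time passes only in rows, so rows that repeat a pose let the fingers close. It gives the time, the measured TCP pose, the force and the opening at its end, in the units of the state.
- env.state(): the state, without advancing time (a new reading comes with each control period).
- viewer.read_camera(name): name is "scene" or "top"; returns a dict with "image" (480x640x3 uint8, red, green, blue), "fx", "fy", "cx", "cy" (pixels), "rvec" (rotation vector, rad) and "tvec" (3), from world to camera coordinates, as OpenCV has them. Camera axes: x right, y down, z forward; pixel columns grow to the right and rows downward; lengths in mm; the calibration is good to about 2 mm. A picture is of the moment at which its call begins. There is no depth.
- env.job_done(): hands the job in, once; it reports no verdict.
The state is a dict: "t": time; "joints": joint angles; "qvel": joint speeds; "tau": joint torques, N m; "eef_pos": TCP position; "tcp_rot": TCP orientation; "ft_force": force on the tool from outside, world axes, zero at the start; "moment": the same for the moment, N m; "opening": opening from 0.0 (shut) to 1.0 (fully open).
Only numpy, scipy, OpenCV 4.12 (cv2) and the standard library are available. Lean on these libraries where they do the work, as an engineer would, in place of code of your own. Each camera call takes 0.05 s, during which the arm holds its last target.

## Working session

There is one attempt and no reset: what is moved stays moved. The work goes in short steps, Python scripts to look and compute and a tool call to move; the robot and the scene stay as the last step left them, time stands still between calls to the robot, and variables do not carry over. Pictures are saved under pics/ and viewed, and the job is handed in when it is done.

Besides the shell and the picture viewer there is one more tool, called as name(argument=value, ...) on one line, values as JSON. play_rows: Moves the arm, as the interface text tells. Its arguments: {"type":"object","properties":{"increments":{"type":"array","items":{"type":"object","properties":{"dx":{"type":"number"},"dy":{"type":"number"},"dz":{"type":"number"},"rx":{"type":"number"},"ry":{"type":"number"},"rz":{"type":"number"}}}},"fingers":{"type":"number"}},"required":["increments"]}

```bash
ls; mkdir -p pics; python3 - <<'E'
from cell import env, viewer
import cv2,numpy as np
for n in("scene","top"):
    c=viewer.read_camera(n); cv2.imwrite(f"pics/{n}0.png",c["image"][:,:,::-1])
    R=cv2.Rodrigues(np.array(c["rvec"],float))[0]
    print(n,c["fx"],c["fy"],c["cx"],c["cy"],c["rvec"],c["tvec"],-R.T@np.array(c["tvec"]).ravel())
print(env.state())
E
```

```text
pics
scene 521.0672005803351 521.0672005803351 318.5530621275231 235.0480404256033 [ 1.03669139 -2.4708698   0.99014461] [ 384.600308    337.93862876 1005.97176472] [-47.81244162 591.30372666 960.29837988]
top 475.6110277859869 475.6110277859869 311.61572080778984 241.76903954205667 [ 2.19326031 -2.13869367  0.10870677] [ -22.4487453   561.56690379 1068.85835272] [ 447.93335707  -13.90001425 1121.37505278]
{'t': 0.1, 'joints': array([-1.24260981e+00,  4.91502779e-01,  1.55938425e+00,  2.76992212e-05,
        1.09166881e+00, -1.05583159e-01]), 'qvel': array([-0.00101852, -0.00155681, -0.00152276,  0.00145271,  0.00155105,
        0.0006742 ]), 'tau': array([ 3.40350431e-03, -6.13619971e+01, -2.58606488e+01,  6.94190478e-02,
        4.70173988e-02, -7.07363802e-05]), 'eef_pos': array([ 262.708871  , -567.08173345,  404.21938203]), 'tcp_rot': array([-3.14063742e+00, -1.25938256e-04,  4.33756835e-01]), 'ft_force': array([-0.04025432,  0.44370155, -0.19529893]), 'moment': array([-0.00951937, -0.00263863,  0.01560245]), 'opening': 0.9994572254267308}
```

View pics/scene0.png

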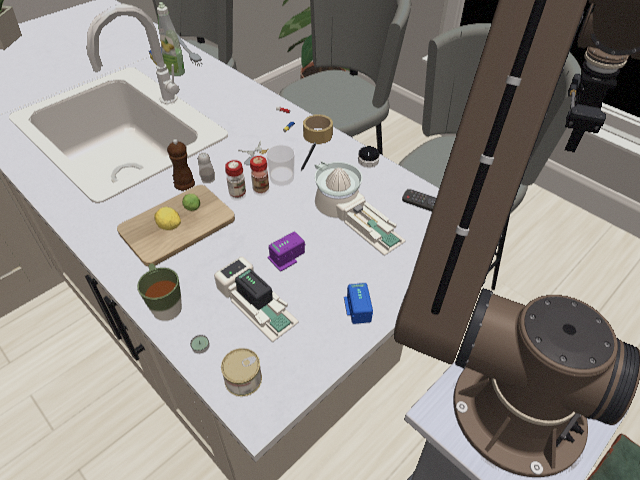

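View pics/top0.png

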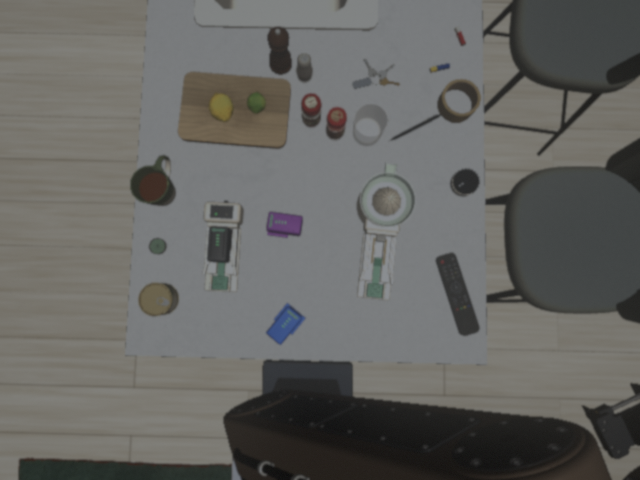

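The scene shows the charcoal pack on the charger at scene (255,290) / top (219,244). The citrus press is at scene (340,185) / top (385,200), with its rail running to the green pad at top (375,291). Candidates for the battery are the charcoal pack (219,244), the purple pack (284,223) and the blue pack (286,323), all in top pixels. I choose the charcoal one on the charger and will check it in a crop.

```bash
cat > h.py <<'E'
import cv2,numpy as np
from cell import env, viewer
def cam(n):
    c=viewer.read_camera(n); c["R"]=cv2.Rodrigues(np.array(c["rvec"],float))[0]; c["t"]=np.array(c["tvec"],float).ravel()
    c["bgr"]=c["image"][:,:,::-1].copy(); return c
def ray(c,u,v,z):
    d=c["R"].T@np.array([(u-c["cx"])/c["fx"],(v-c["cy"])/c["fy"],1.]); o=-c["R"].T@c["t"]
    return o+d*(z-o[2])/d[2]
def proj(c,P):
    p=c["R"]@np.array(P,float)+c["t"]; return np.array([c["fx"]*p[0]/p[2]+c["cx"],c["fy"]*p[1]/p[2]+c["cy"]])
def blobs(c,lo,hi,roi,minA=15):
    x0,y0,x1,y1=roi; hsv=cv2.cvtColor(c["bgr"],cv2.COLOR_BGR2HSV); m=np.zeros(hsv.shape[:2],np.uint8)
    m[y0:y1,x0:x1]=cv2.inRange(hsv[y0:y1,x0:x1],lo,hi)
    return [k for k in cv2.findContours(m,cv2.RETR_EXTERNAL,cv2.CHAIN_APPROX_NONE)[0] if cv2.contourArea(k)>minA],m
E
python3 - <<'E'
from h import *
t=cam("top"); s=cam("scene")
a=cv2.resize(t["bgr"][190:310,190:290],None,fx=4,fy=4,interpolation=cv2.INTER_CUBIC)
b=cv2.resize(t["bgr"][190:310,330:430],None,fx=4,fy=4,interpolation=cv2.INTER_CUBIC)
cv2.imwrite("pics/c1.png",np.hstack([a,b]))
a=cv2.resize(s["bgr"][240:350,200:310],None,fx=3.6,fy=3.6,interpolation=cv2.INTER_CUBIC)
b=cv2.resize(s["bgr"][155:265,305:415],None,fx=3.6,fy=3.6,interpolation=cv2.INTER_CUBIC)
cv2.imwrite("pics/c2.png",np.hstack([a,b]))
for c,rois in((t,[(200,195,245,300),(350,225,405,305)]),(s,[(205,240,305,345),(335,195,410,255)])):
  for r in rois:
    ks,m=blobs(c,(60,60,40),(95,255,255),r,6)
    for k in ks:
        (u,v),wh,an=cv2.minAreaRect(k); print(r,cv2.contourArea(k),(round(u,1),round(v,1)),wh,an,ray(c,u,v,22).round(1))
E
```

```text
(205, 240, 305, 345) 267.5 (274.0, 316.5) (30.405588150024414, 14.849242210388184) 45.0 [480.6 201.9  22. ]
(205, 240, 305, 345) 17.5 (250.3, 279.8) (9.899494171142578, 3.535533905029297) 45.0 [595.3 174.   22. ]
(205, 240, 305, 345) 20.5 (244.2, 273.6) (2.457695722579956, 12.452324867248535) 55.00797653198242 [619.3 172.3  22. ]
(335, 195, 410, 255) 189.0 (382.1, 232.6) (35.21014404296875, 11.395282745361328) 39.80556869506836 [ 481.6 -157.    22. ]
```

```bash
ls pics
```

```text
c1.png
c2.png
scene0.png
top0.png
```

View pics/c1.png

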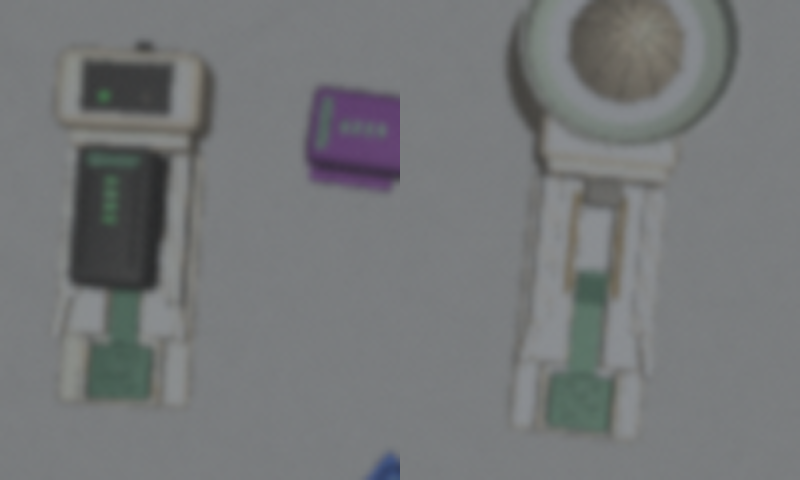

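View pics/c2.png

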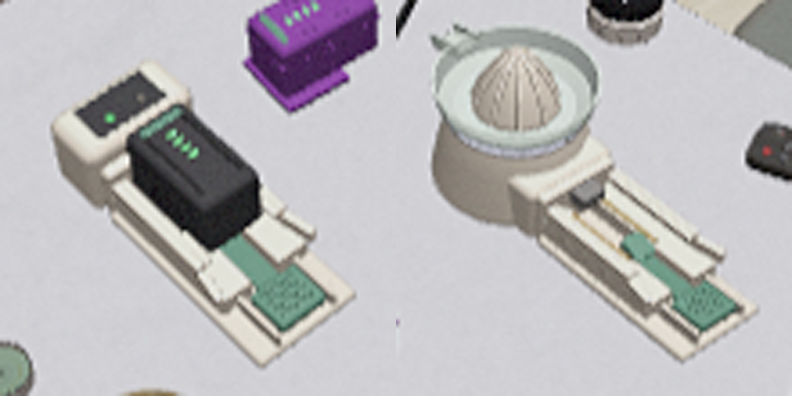

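```bash
python3 - <<'E'
from h import *
t=cam("top"); s=cam("scene")
hsv=cv2.cvtColor(t["bgr"],cv2.COLOR_BGR2HSV)
for p in((220,283),(374,290),(377,270),(205,285),(377,262)): print(p,hsv[p[1],p[0]],t["bgr"][p[1],p[0]])
for r in [(200,260,245,300),(350,225,405,305)]:
    ks,m=blobs(t,(55,45,30),(95,255,255),r,10)
    for k in ks:
        (u,v),wh,an=cv2.minAreaRect(k); print(r,cv2.contourArea(k),(u,v),wh,an,cv2.boundingRect(k))
    for y in range(r[1],r[3],1):
        xs=np.flatnonzero(m[y]); 
        if len(xs): print(y,xs.min(),xs.max(),len(xs),end='; ')
    print()
for r in [(240,280,305,345),(335,195,410,255)]:
    ks,m=blobs(s,(60,50,40),(95,255,255),r,10)
    for k in ks: print(cv2.approxPolyDP(k,2,True).reshape(-1,2).tolist())
a=cv2.resize(t["bgr"][255:300,195:245],None,fx=8,fy=8,interpolation=cv2.INTER_CUBIC)
b=cv2.resize(t["bgr"][265:310,350:400],None,fx=8,fy=8,interpolation=cv2.INTER_CUBIC)
cv2.imwrite("pics/c3.png",cv2.convertScaleAbs(np.hstack([a,b]),alpha=1.6))
a=cv2.resize(s["bgr"][280:345,240:305],None,fx=6,fy=6,interpolation=cv2.INTER_CUBIC)
b=cv2.resize(s["bgr"][195:260,345:410],None,fx=6,fy=6,interpolation=cv2.INTER_CUBIC)
cv2.imwrite("pics/c4.png",np.hstack([a,b]))
E
```

```text
(220, 283) [76 58 93] [83 93 72]
(374, 290) [ 74  52 107] [ 95 107  85]
(377, 270) [ 74  51 115] [103 115  92]
(205, 285) [ 45   8 129] [125 129 127]
(377, 262) [74 59 90] [79 90 69]
(200, 260, 245, 300) 211.0 (219.5, 275.0) (13.0, 26.0) 0.0 (213, 262, 14, 27)
262 220 220 1; 263 219 223 5; 264 219 223 5; 265 219 223 5; 266 219 223 5; 267 219 223 5; 268 218 223 6; 269 218 223 6; 270 218 223 6; 271 218 223 6; 272 218 223 6; 273 218 223 6; 274 218 223 6; 275 218 223 6; 276 217 223 7; 277 214 225 12; 278 213 226 14; 279 213 226 14; 280 213 226 14; 281 213 226 14; 282 213 226 14; 283 213 226 14; 284 213 226 14; 285 213 226 14; 286 213 226 14; 287 213 226 14; 288 213 226 14; 
(350, 225, 405, 305) 247.5 (374.5, 277.5) (37.0, 13.0) 90.0 (368, 259, 14, 38)
259 375 380 6; 260 375 380 6; 261 375 380 6; 262 375 380 6; 263 375 380 6; 264 375 380 6; 265 374 380 7; 266 375 379 5; 267 375 378 4; 268 374 379 6; 269 374 378 5; 270 374 378 5; 271 374 378 5; 272 374 378 5; 273 374 378 5; 274 374 378 5; 275 374 378 5; 276 374 378 5; 277 374 377 4; 278 374 378 5; 279 373 377 5; 280 373 377 5; 281 373 377 5; 282 373 377 5; 283 373 377 5; 284 369 377 9; 285 369 379 11; 286 369 381 13; 287 368 381 14; 288 368 381 14; 289 368 381 14; 290 368 381 14; 291 368 381 14; 292 368 381 14; 293 368 381 14; 294 368 381 14; 295 368 380 13; 296 375 380 6; 
[[261, 308], [278, 331], [289, 323], [282, 314], [277, 316], [266, 305]]
[[368, 222], [382, 235], [382, 240], [388, 245], [398, 241], [391, 233], [387, 235], [380, 230], [373, 220]]
```

View pics/c3.png

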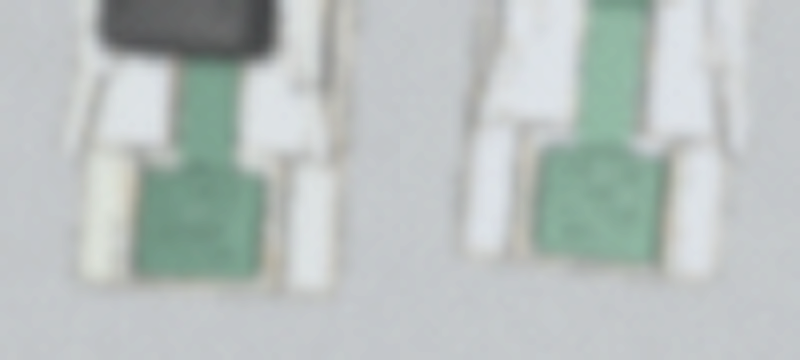

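View pics/c4.png

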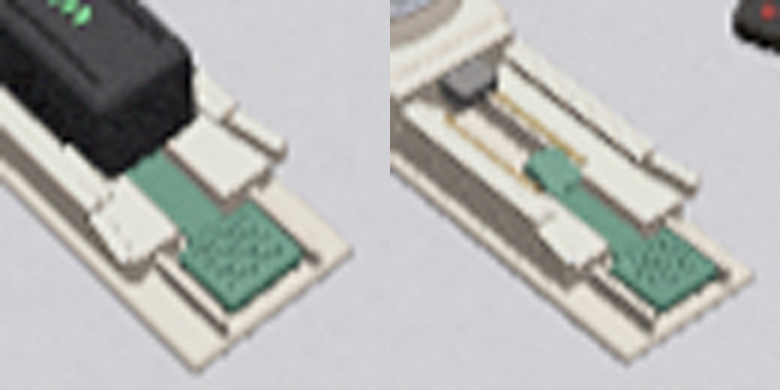

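```bash
python3 - <<'E'
from h import *
t=cam("top"); s=cam("scene")
for c,u,v in((t,219.4,282.3),(s,279.6,321.9),(t,374.5,290.3),(s,390.5,238.7)): print(ray(c,u,v,22).round(1))
lsd=cv2.createLineSegmentDetector(0)
for nm,c,rois in(("t",t,[(198,195,248,300),(350,225,410,305)]),("s",s,[(205,240,305,345),(325,185,410,260)])):
  for r in rois:
    x0,y0,x1,y1=r; k=4
    g=cv2.resize(cv2.cvtColor(c["bgr"],cv2.COLOR_BGR2GRAY)[y0:y1,x0:x1],None,fx=k,fy=k,interpolation=cv2.INTER_CUBIC)
    L=lsd.detect(g)[0].reshape(-1,4)
    out=[]
    for l in L:
        if np.hypot(l[2]-l[0],l[3]-l[1])<60: continue
        p=(l+.5)/k-.5+np.array([x0,y0,x0,y0]); z=30
        A=ray(c,p[0],p[1],z);B=ray(c,p[2],p[3],z); d=B-A
        if d[0]<0:d=-d
        a=np.degrees(np.arctan2(d[1],d[0]))
        if abs(a)<15: out.append((round(np.hypot(*d[:2])),round(a,2),p.round(0).astype(int).tolist()))
    out.sort(reverse=True); print(nm,r); [print("  ",o) for o in out[:12]]
    w=np.array([o[0] for o in out]);a=np.array([o[1] for o in out]);print("mean",(w*a).sum()/w.sum(),np.median(a))
E
```

```text
[463.5 201.8  22. ]
[461.7 202.5  22. ]
[ 454.2 -155.6   22. ]
[ 453.4 -156.1   22. ]
t (198, 195, 248, 300)
   (75, np.float64(-1.3), [207, 259, 209, 226])
   (75, np.float64(-3.78), [232, 229, 229, 261])
mean -2.54 -2.54
t (350, 225, 410, 305)
   (34, np.float64(-3.77), [382, 264, 381, 279])
mean -3.77 -3.77
s (205, 240, 305, 345)
   (141, np.float64(-1.5), [231, 300, 272, 340])
   (136, np.float64(-1.61), [272, 342, 232, 303])
   (103, np.float64(-1.49), [261, 327, 232, 298])
   (85, np.float64(-1.33), [231, 292, 254, 315])
   (76, np.float64(-1.43), [251, 269, 271, 288])
   (59, np.float64(-1.59), [250, 304, 234, 288])
   (55, np.float64(-6.9), [280, 272, 267, 257])
   (52, np.float64(-1.3), [242, 279, 256, 292])
   (41, np.float64(-1.97), [277, 337, 265, 324])
   (40, np.float64(-1.86), [255, 293, 244, 283])
   (38, np.float64(-0.75), [281, 312, 293, 322])
mean -1.8525907990314774 -1.5
s (325, 185, 410, 260)
   (142, np.float64(-4.96), [345, 222, 385, 254])
   (107, np.float64(-3.55), [394, 228, 363, 206])
   (106, np.float64(-5.14), [374, 243, 345, 220])
   (84, np.float64(-5.13), [347, 214, 369, 232])
   (82, np.float64(-5.42), [364, 204, 386, 221])
   (69, np.float64(-8.8), [369, 227, 352, 211])
   (63, np.float64(-5.14), [384, 256, 366, 241])
   (49, np.float64(-6.12), [363, 210, 376, 220])
   (46, np.float64(-4.93), [374, 222, 387, 232])
mean -5.2968582887700535 -5.14
```

```bash
cat > ov.py <<'E'
from h import *
import sys
def ov(name,C=(462.6,202.1,-1.5),J=(453.8,-155.9,-5.1)):
    t=cam("top"); s=cam("scene"); 
    outs=[]
    for c,crops in((t,[(190,190,90,115),(340,190,90,115)]),(s,[(205,240,100,105),(325,165,100,105)])):
      row=[]
      for (x0,y0,w,h),(px,py,yaw),ch in zip(crops,(C,J),(1,0)):
        k=4; im=cv2.resize(c["bgr"][y0:y0+h,x0:x0+w],None,fx=k,fy=k,interpolation=cv2.INTER_CUBIC)
        a=np.radians(yaw); R=np.array([[np.cos(a),-np.sin(a)],[np.sin(a),np.cos(a)]]); o=np.array([px,py])+R@[96,0]
        def poly(pts,col):
            q=[]
            for x,y,z in pts:
                X=R@[x,y]+o; u=proj(c,[X[0],X[1],z]); q.append((u-[x0,y0]+.5)*k-.5)
            cv2.polylines(im,[np.round(np.array(q)).astype(int)],True,col,1,cv2.LINE_AA)
        def rect(xa,xb,y,z,col): poly([(xa,-y,z),(xb,-y,z),(xb,y,z),(xa,y,z)],col)
        rect(-112,-80,18,22,(0,0,255)); rect(-55,30,35,37.5,(255,0,0)); rect(-55,30,24,37.5,(0,160,255))
        if ch: rect(-50,29,22,79,(255,0,255)); 
        row.append(im)
      outs.append(np.hstack(row))
    cv2.imwrite(f"pics/{name}_t.png",cv2.convertScaleAbs(outs[0],alpha=1.5)); cv2.imwrite(f"pics/{name}_s.png",outs[1])
if __name__=="__main__": ov(sys.argv[1])
E
python3 ov.py ov1
```

```text
(no output)
```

View pics/ov1_t.png

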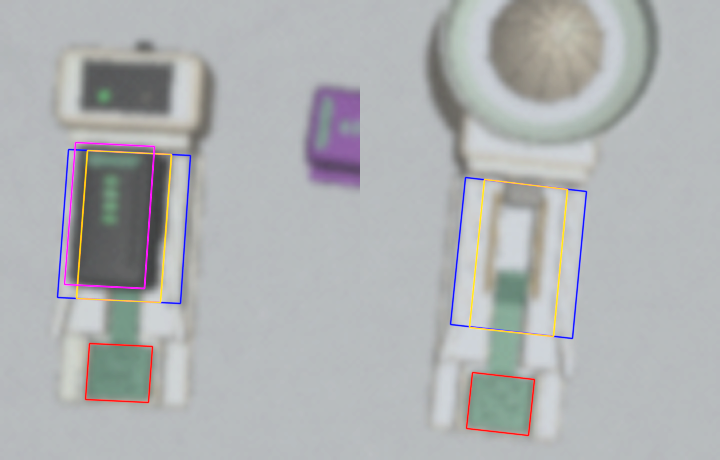

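View pics/ov1_s.png

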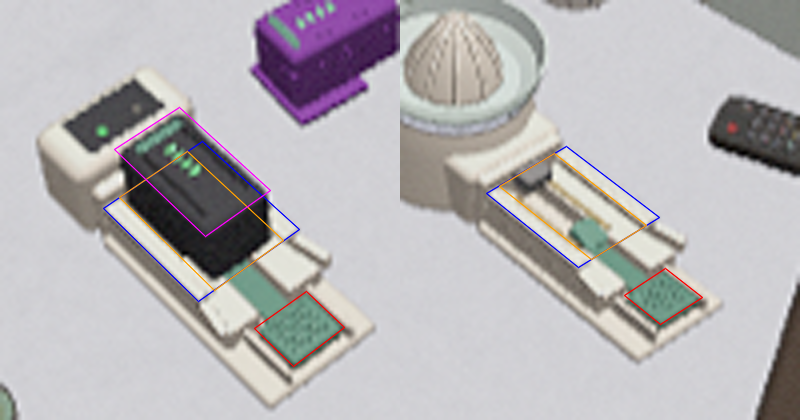

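```bash
python3 - <<'E'
from h import *
ims=[];ss=[]
for i in range(8): ims.append(cam("top")["image"].astype(float)); 
for i in range(3): ss.append(cam("scene")["image"].astype(float))
np.save("top.npy",np.mean(ims,0)[:,:,::-1]); np.save("sc.npy",np.mean(ss,0)[:,:,::-1])
print(np.abs(ims[0]-ims[1]).mean(),env.state()["t"])
T=np.load("top.npy")
for n,(x0,y0,w,h) in (("d1",(198,195,55,100)),("d2",(350,220,60,80))):
    cv2.imwrite(f"pics/{n}.png",np.clip((cv2.resize(T[y0:y0+h,x0:x0+w],None,fx=6,fy=6,interpolation=cv2.INTER_CUBIC)-30)*2,0,255).astype(np.uint8))
E
```

```text
0.5434114583333334 1.05
```

View pics/d1.png

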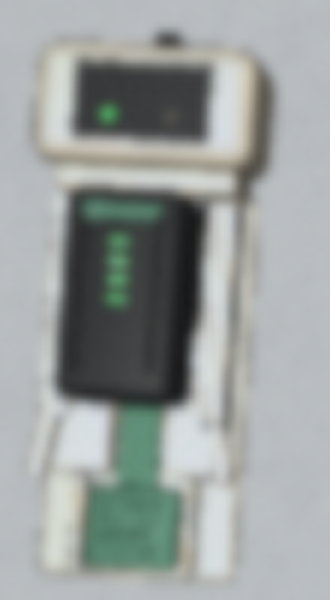

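View pics/d2.png

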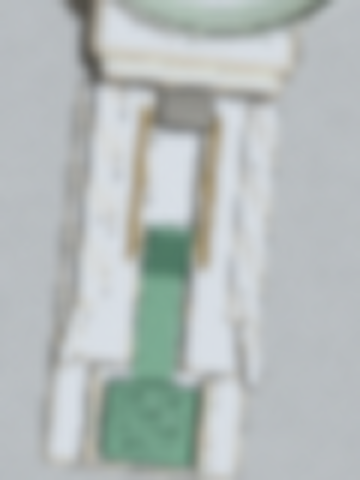

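```bash
python3 - <<'E'
from h import *
t=cam("top")
def yaw(p,q,o,perp=False,z=30):
    P=[ray(t,(a[0]+.5)/6-.5+o[0],(a[1]+.5)/6-.5+o[1],z) for a in(p,q)]; d=P[1]-P[0]
    a=np.degrees(np.arctan2(d[1],d[0])); a=a+90 if perp else a
    return round((a+90)%180-90,2)
o1=(198,195);o2=(350,220)
print("vertical yaw",yaw((150,500),(150,100),o1),yaw((150,500),(150,100),o2), yaw((50,300),(250,300),o1,1))
print("ch perp",[yaw(p,q,o1,1) for p,q in(((42,572),(235,580)),((77,135),(208,140)),((45,42),(265,50)),((75,195),(195,200)))])
print("ju perp",[yaw(p,q,o2,1) for p,q in(((48,462),(235,475)),((95,80),(290,95)),((103,453),(195,466)))])
# subpixel lines: edges by gradient on averaged image, channels
T=np.load("top.npy"); g=T.mean(2); G=T[:,:,1]-T[:,:,2]  # green minus red
def fit(img,rows,lo,hi,sign):
    pts=[]
    for v in rows:
        xs=np.arange(lo(v),hi(v)+.01,.1); pr=np.interp(xs,np.arange(640),cv2.GaussianBlur(img,(1,5),1)[v]); d=np.gradient(pr)*sign
        i=d.argmax(); w=np.clip(d[max(0,i-8):i+9],0,None); pts.append(((xs[max(0,i-8):i+9]*w).sum()/w.sum(),v))
    pts=np.array(pts,np.float32); l=cv2.fitLine(pts,cv2.DIST_HUBER,0,.01,.01).ravel()
    a=l[2:]-l[:2]/l[1]*(l[3]-rows[0]); b=l[2:]-l[:2]/l[1]*(l[3]-rows[-1])
    res=np.abs((pts-l[2:])@np.array([-l[1],l[0]])).mean()
    A=ray(t,*a,30);B=ray(t,*b,30); d=A-B; return a.round(2),b.round(2),round(float(np.degrees(np.arctan2(d[1],d[0]))),2),round(float(res),2)
f=lambda x:(lambda v:x)
print("ch strip L",fit(G,range(264,275),f(215),f(221),1)," R",fit(G,range(264,275),f(221),f(226),-1))
print("ch pad L",fit(G,range(278,288),f(209),f(216),1)," R",fit(G,range(278,288),f(223),f(230),-1))
print("ch pack L",fit(g,range(231,258),f(204),f(213),-1))
print("ju strip L",fit(G,range(260,282),f(371),f(377),1)," R",fit(G,range(260,282),f(377),f(383),-1))
print("ju pad L",fit(G,range(286,295),f(364),f(371),1)," R",fit(G,range(286,295),f(378),f(385),-1))
E
```

```text
vertical yaw 2.57 0.66 1.44
ch perp [np.float64(-0.91), np.float64(-0.78), np.float64(-0.69), np.float64(-0.97)]
ju perp [np.float64(-2.5), np.float64(-3.0), np.float64(-6.56)]
ch strip L (array([217.72, 264.  ], dtype=float32), array([216.94, 274.  ], dtype=float32), -1.85, 0.18)  R (array([224.26, 264.  ], dtype=float32), array([223.2, 274. ], dtype=float32), -3.52, 0.24)
ch pad L (array([212.7, 278. ], dtype=float32), array([211.52, 287.  ], dtype=float32), -4.83, 0.18)  R (array([227.35, 278.  ], dtype=float32), array([226.2, 287. ], dtype=float32), -4.82, 0.17)
ch pack L (array([208.57, 231.  ], dtype=float32), array([206.68, 257.  ], dtype=float32), -1.4, 0.22)
ju strip L (array([373.76, 260.  ], dtype=float32), array([371.92, 281.  ], dtype=float32), -4.3, 0.22)  R (array([381.04, 260.  ], dtype=float32), array([378.12, 281.  ], dtype=float32), -7.3, 0.25)
ju pad L (array([367.46, 286.  ], dtype=float32), array([366.19, 294.  ], dtype=float32), -8.25, 0.18)  R (array([382.47, 286.  ], dtype=float32), array([381.24, 294.  ], dtype=float32), -8.17, 0.22)
```

```bash
python3 - <<'E'
from h import *
t=cam("top"); s=cam("scene")
S=np.load("sc.npy").astype(np.uint8)
f=lambda x,y,o:((x+.5)/6-.5+o[0],(y+.5)/6-.5+o[1])
o1=(198,195);o2=(350,220)
def fr(P,pad,yaw):
    a=np.radians(yaw);d=P[:2]-np.array(pad); return (np.array([[np.cos(a),np.sin(a)],[-np.sin(a),np.cos(a)]])@d-[96,0]).round(1)
C=((462.6,202.1),-1.5);J=((453.8,-155.9),-5.1)
print("display",fr(ray(t,*f(143,99,o1),58),*C))
print("bar",fr(ray(t,*f(124,211,o1),79),*C),"dots",fr(ray(t,*f(118,270,o1),79),*C))
print("plate end",fr(ray(t,*f(138,576,o1),15),*C), "pad",fr(ray(t,*f(133,528,o1),22),*C))
print("ju ejector",fr(ray(t,*f(185,108,o2),32),*J),"strips",fr(ray(t,*f(177,120,o2),24),*J),fr(ray(t,*f(167,255,o2),24),*J),"headblock",fr(ray(t,*f(192,85,o2),45),*J),"plate end",fr(ray(t,*f(142,468,o2),15),*J),"cone",fr(ray(t,386,201,100),*J))
k=6
cv2.imwrite("pics/e1.png",cv2.resize(S[245:340,210:300],None,fx=k,fy=k,interpolation=cv2.INTER_CUBIC))
cv2.imwrite("pics/e2.png",cv2.resize(S[160:255,320:410],None,fx=k,fy=k,interpolation=cv2.INTER_CUBIC))
E
```

```text
display [65.1 -0.4]
bar [19.7 -0.6] dots [-2.2  0. ]
plate end [-114.   -3.] pad [-95.7  -1.1]
ju ejector [26.   0.2] strips [22.   1.8] [-30.4   0.4] headblock [33.4  0.1] plate end [-112.5    0.6] cone [98.4  4.9]
```

View pics/e1.png

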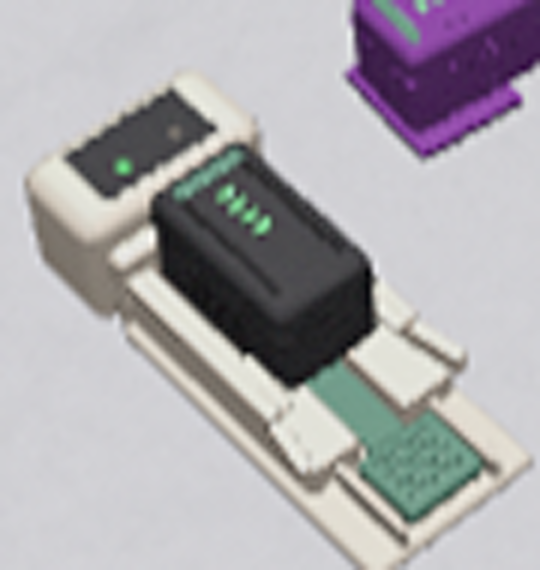

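View pics/e2.png

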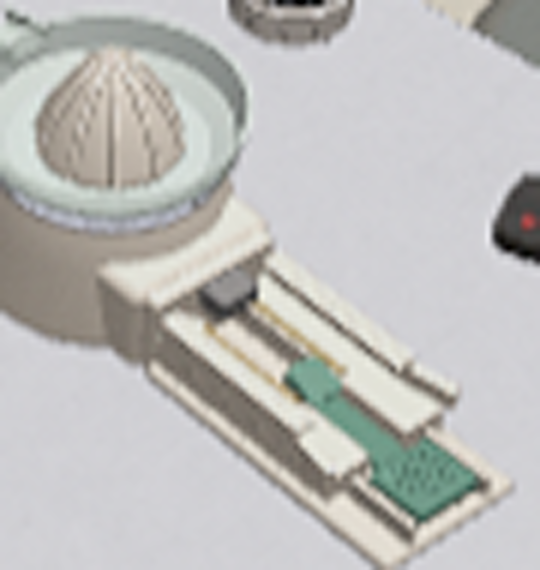

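```bash
python3 - <<'E'
from h import *
t=cam("top"); s=cam("scene")
f=lambda x,y,o:((x+.5)/6-.5+o[0],(y+.5)/6-.5+o[1])
o1=(210,245);o2=(320,160)
def fr(P,pad,yaw):
    a=np.radians(yaw);d=P[:2]-np.array(pad); return (np.array([[np.cos(a),np.sin(a)],[-np.sin(a),np.cos(a)]])@d-[96,0]).round(1)
C=((462.6,202.1),-1.5);J=((453.8,-155.9),-5.1)
print("display",fr(ray(s,*f(141,144,o1),58),*C),"bar",fr(ray(s,*f(208,174,o1),79),*C),"dots",fr(ray(s,*f(243,210,o1),79),*C),"pad",fr(ray(s,*f(420,463,o1),22),*C))
print("pack rear top edge mid",fr(ray(s,*f(332,290,o1),77),*C))
print("ju nose",fr(ray(s,*f(315,372,o2),30),*J),"strips far",fr(ray(s,*f(232,318,o2),24),*J),"strip near",fr(ray(s,*f(319,386,o2),24),*J),"pad",fr(ray(s,*f(426,472,o2),22),*J))
E
```

```text
display [64.  -0.8] bar [20.1 -1.3] dots [-1.7 -0.4] pad [-96.6   0.2]
pack rear top edge mid [-50.2  -2. ]
ju nose [-29.5  -0.3] strips far [21.2  0.2] strip near [-32.6  -0.3] pad [-95.5  -1.4]
```

```bash
cat > go.py <<'E'
import sys,numpy as np
from scipy.spatial.transform import Rotation as Ro
from cell import env
# usage: go.py x y z(grasp point... TCP z) yawdeg
st=env.state(); p=np.array(st["eef_pos"]); R=Ro.from_euler("xyz",st["tcp_rot"])
def go(x,y,z,yaw):
    d=R.inv().apply(np.array([x,y,z])-p); w=(R.inv()*Ro.from_euler("xyz",[np.pi,0,np.radians(yaw)])).as_rotvec(degrees=True)/6
    print("d",d.round(1),"r",w.round(3))
def seatpt(which,xx,yy=0):
    if which=="c": o=np.array([558.6,199.0]);a=-1.5
    else: o=np.array([549.4,-164.4]);a=-5.1
    b=np.radians(a); return o+[xx*np.cos(b)-yy*np.sin(b),xx*np.sin(b)+yy*np.cos(b)],a
if __name__=="__main__":
    print("t",round(st["t"],2),"pos",p.round(1),"rot deg",np.degrees(st["tcp_rot"]).round(2),"F",np.round(st["ft_force"],1),"open",round(st["opening"],3))
    for w in ("c","j"):
        o,a=seatpt(w,0);b=np.radians(a);d=p[:2]-o;print("  in",w,(d@[np.cos(b),np.sin(b)]).round(1),(d@[-np.sin(b),np.cos(b)]).round(1))
    A=sys.argv[1:]
    if A and A[0] in "cj": (q,a)=seatpt(A[0],float(A[1]),float(A[3]) if len(A)>3 else 0); go(q[0],q[1],float(A[2]),a)
    elif A: go(*map(float,A))
E
python3 go.py 480 -230 340 12; python3 go.py c -98 300
```

```text
t 1.3 pos [ 262.7 -567.1  404.7] rot deg [179.99   0.    24.85] F [-0.4  0.6 -0.3] open 1.0
  in c -275.7 -773.6
  in j -249.8 -426.6
d [ 338.9 -214.6   64.7] r [1.000e-03 0.000e+00 2.142e+00]
t 1.3 pos [ 262.7 -567.1  404.7] rot deg [179.99   0.    24.85] F [-0.4  0.6 -0.3] open 1.0
  in c -275.7 -773.6
  in j -249.8 -426.6
d [ 502.7 -614.3  104.7] r [1.000e-03 0.000e+00 4.392e+00]
```

play_rows(increments=[{"dx": 339, "dy": -215, "dz": 40, "rz": 2.1}, {"dx": 339, "dy": -215, "dz": 40, "rz": 2.1}, {"dx": 339, "dy": -215, "dz": 40, "rz": 2.1}, {"dx": 339, "dy": -215, "dz": 40, "rz": 2.1}, {"dx": 339, "dy": -215, "dz": 40, "rz": 2.1}, {"dx": 339, "dy": -215, "dz": 40, "rz": 2.1}, {"dx": 503, "dy": -614, "dz": 80, "rz": 4.39}, {"dx": 503, "dy": -614, "dz": 80, "rz": 4.39}], fingers=0)

```text
invalid input
```

```bash
python3 go.py c -98 260
```

```text
t 1.3 pos [ 262.7 -567.1  404.7] rot deg [179.99   0.    24.85] F [-0.4  0.6 -0.3] open 1.0
  in c -275.7 -773.6
  in j -249.8 -426.6
d [ 502.7 -614.3  144.7] r [1.000e-03 0.000e+00 4.392e+00]
```

play_rows(increments=[{"dx": 34, "dy": -21, "dz": 4, "rz": 0.25}, {"dx": 68, "dy": -43, "dz": 8, "rz": 0.5}, {"dx": 102, "dy": -64, "dz": 12, "rz": 0.75}, {"dx": 136, "dy": -86, "dz": 16, "rz": 1.0}, {"dx": 170, "dy": -108, "dz": 20, "rz": 1.25}, {"dx": 204, "dy": -129, "dz": 24, "rz": 1.5}, {"dx": 238, "dy": -150, "dz": 28, "rz": 1.75}, {"dx": 272, "dy": -172, "dz": 32, "rz": 2.0}], fingers=0)

```text
invalid input
```

```bash
python3 go.py c -98 280
```

```text
t 1.3 pos [ 262.7 -567.1  404.7] rot deg [179.99   0.    24.85] F [-0.4  0.6 -0.3] open 1.0
  in c -275.7 -773.6
  in j -249.8 -426.6
d [ 502.7 -614.3  124.7] r [1.000e-03 0.000e+00 4.392e+00]
```

play_rows(increments=[{"dx": 34, "dy": -21, "dz": 4, "rx": 0, "ry": 0, "rz": 0.25}, {"dx": 68, "dy": -43, "dz": 8, "rx": 0, "ry": 0, "rz": 0.5}])

```text
t: 1.47
eef_pos: [305.9, -499.7, 396.3]
tcp_rot: [3.141, 0.0, 0.377]
ft_force: [0.8, 0.6, 0.2]
opening: 0.996
```

```bash
python3 go.py 480 -230 360 10; python3 go.py c -98 280
```

```text
t 1.47 pos [ 305.9 -499.7  396.3] rot deg [179.97   0.    21.62] F [0.8 0.6 0.2] open 0.996
  in c -234.3 -705.1
  in j -212.7 -355.6
d [ 261.2 -186.6   36.2] r [ 0.004 -0.     1.937]
t 1.47 pos [ 305.9 -499.7  396.3] rot deg [179.97   0.    21.62] F [0.8 0.6 0.2] open 0.996
  in c -234.3 -705.1
  in j -212.7 -355.6
d [ 402.2 -595.   116. ] r [ 4.000e-03 -1.000e-03  3.853e+00]
```

play_rows(increments=[{"dx": 261, "dy": -187, "dz": 30, "rx": 0, "ry": 0, "rz": 1.94}, {"dx": 261, "dy": -187, "dz": 30, "rx": 0, "ry": 0, "rz": 1.94}, {"dx": 261, "dy": -187, "dz": 30, "rx": 0, "ry": 0, "rz": 1.94}, {"dx": 261, "dy": -187, "dz": 30, "rx": 0, "ry": 0, "rz": 1.94}, {"dx": 261, "dy": -187, "dz": 30, "rx": 0, "ry": 0, "rz": 1.94}, {"dx": 261, "dy": -187, "dz": 30, "rx": 0, "ry": 0, "rz": 1.94}, {"dx": 261, "dy": -187, "dz": 30, "rx": 0, "ry": 0, "rz": 1.94}, {"dx": 402, "dy": -595, "dz": 60, "rx": 0, "ry": 0, "rz": 3.85}], fingers=0)

```text
t: 2.13
eef_pos: [465.1, -214.9, 366.1]
tcp_rot: [3.14, -0.002, 0.057]
ft_force: [0.7, 1.0, 0.8]
opening: 0.496
```

```bash
python3 go.py c -98 270
```

```text
t 2.13 pos [ 465.1 -214.9  366.1] rot deg [ 1.7992e+02 -1.2000e-01  3.2500e+00] F [0.7 1.  0.8] open 0.496
  in c -82.6 -416.2
  in j -79.5 -57.8
d [  18.9 -416.2   95.6] r [ 0.013 -0.02   0.792]
```

play_rows(increments=[{"dx": 19, "dy": -416, "dz": 30, "rx": 0, "ry": 0, "rz": 0.8}, {"dx": 19, "dy": -416, "dz": 30, "rx": 0, "ry": 0, "rz": 0.8}, {"dx": 19, "dy": -416, "dz": 50, "rx": 0, "ry": 0, "rz": 0.8}, {"dx": 19, "dy": -416, "dz": 60, "rx": 0, "ry": 0, "rz": 0.8}, {"dx": 19, "dy": -416, "dz": 70, "rx": 0, "ry": 0, "rz": 0.8}, {"dx": 19, "dy": -416, "dz": 80, "rx": 0, "ry": 0, "rz": 0.8}, {"dx": 19, "dy": -416, "dz": 96, "rx": 0, "ry": 0, "rz": 0.8}, {"dx": 19, "dy": -416, "dz": 96, "rx": 0, "ry": 0, "rz": 0.8}], fingers=0)

```text
t: 2.8
eef_pos: [460.8, 111.1, 301.5]
tcp_rot: [3.14, -0.003, -0.027]
ft_force: [1.8, -0.2, 0.7]
opening: 0.004
```

```bash
python3 go.py c -98 250
```

```text
t 2.8 pos [460.8 111.1 301.5] rot deg [179.93  -0.2   -1.55] F [ 1.8 -0.2  0.7] open 0.004
  in c -95.5 -90.4
  in j -112.8 266.6
d [ -2.8 -90.5  51.4] r [ 0.011 -0.033 -0.009]
```

play_rows(increments=[{"dx": -3, "dy": -90, "dz": 51, "rx": 0, "ry": 0, "rz": 0}, {"dx": -3, "dy": -90, "dz": 51, "rx": 0, "ry": 0, "rz": 0}, {"dx": -3, "dy": -90.5, "dz": 60, "rx": 0, "ry": 0, "rz": 0}, {"dx": -3, "dy": -90.5, "dz": 68, "rx": 0, "ry": 0, "rz": 0}, {"dx": -3, "dy": -90.5, "dz": 68, "rx": 0, "ry": 0, "rz": 0}, {"dx": -3, "dy": -90.5, "dz": 68, "rx": 0, "ry": 0, "rz": 0}], fingers=0)

```text
t: 3.3
eef_pos: [460.5, 201.2, 233.4]
tcp_rot: [3.14, -0.003, -0.027]
ft_force: [0.2, -0.1, 0.3]
opening: 0.003
```

```bash
python3 go.py c -98 220; python3 - <<'E'
from h import *
s=cam("scene");t=cam("top")
cv2.imwrite("pics/f1.png",np.hstack([cv2.resize(s["bgr"][230:345,200:310],None,fx=3.6,fy=3.6),cv2.resize(t["bgr"][190:305,190:300],None,fx=3.6,fy=3.6)]))
E
```

```text
t 3.3 pos [460.5 201.2 233.4] rot deg [ 1.7991e+02 -1.5000e-01 -1.5400e+00] F [ 0.2 -0.1  0.3] open 0.003
  in c -98.1 -0.3
  in j -121.0 356.3
d [ 0.1 -0.4 13.4] r [ 0.014 -0.025 -0.007]
```

View pics/f1.png

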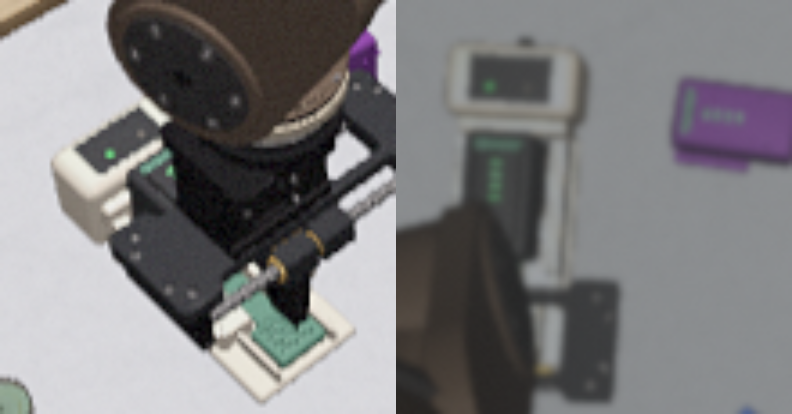

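play_rows(increments=[{"dx": 0, "dy": -0.4, "dz": 10, "rx": 0, "ry": 0, "rz": 0}, {"dx": 0, "dy": -0.4, "dz": 19, "rx": 0, "ry": 0, "rz": 0}, {"dx": 0, "dy": -0.4, "dz": 22, "rx": 0, "ry": 0, "rz": 0}, {"dx": 0, "dy": -0.4, "dz": 24, "rx": 0, "ry": 0, "rz": 0}, {"dx": 0, "dy": -0.4, "dz": 25, "rx": 0, "ry": 0, "rz": 0}])

```text
t: 3.82
eef_pos: [461.0, 200.8, 209.0]
tcp_rot: [3.14, -0.004, -0.029]
ft_force: [-0.6, -2.8, 4.7]
opening: 0.002
```

```bash
python3 go.py c -98 205
```

```text
t 3.82 pos [461.  200.8 209. ] rot deg [179.94  -0.23  -1.64] F [-0.6 -2.8  4.7] open 0.002
  in c -97.6 -0.7
  in j -120.5 355.9
d [-0.4 -0.7  4. ] r [ 0.011 -0.039 -0.024]
```

Contact at the expected height, with 4.7 N up. I'll press on in small steps.

play_rows(increments=[{"dx": 0, "dy": 0, "dz": 1.5, "rx": 0, "ry": 0, "rz": 0}, {"dx": 0, "dy": 0, "dz": 3, "rx": 0, "ry": 0, "rz": 0}, {"dx": 0, "dy": 0, "dz": 3.5, "rx": 0, "ry": 0, "rz": 0}, {"dx": 0, "dy": 0, "dz": 3.5, "rx": 0, "ry": 0, "rz": 0}])

```text
t: 4.15
eef_pos: [461.0, 200.8, 205.6]
tcp_rot: [3.14, -0.004, -0.029]
ft_force: [0.1, -1.0, 4.2]
opening: 0.001
```

```bash
python3 go.py c -98 205; python3 - <<'E'
from h import *
s=cam("scene");t=cam("top")
cv2.imwrite("pics/f2.png",np.hstack([cv2.resize(s["bgr"][230:345,200:310],None,fx=3.6,fy=3.6),cv2.resize(t["bgr"][190:305,190:300],None,fx=3.6,fy=3.6)]))
E
```

```text
t 4.15 pos [461.  200.8 205.6] rot deg [179.94  -0.24  -1.63] F [ 0.1 -1.   4.2] open 0.001
  in c -97.6 -0.7
  in j -120.5 355.9
d [-0.4 -0.7  0.6] r [ 0.011 -0.04  -0.022]
```

View pics/f2.png

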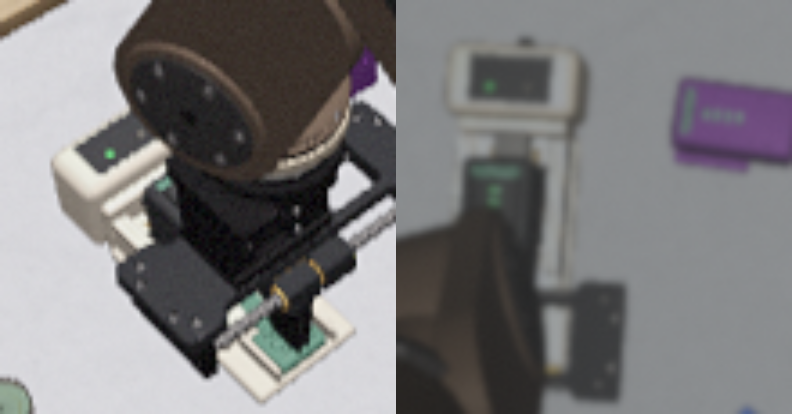

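The pack has come out about 18 mm (green bar from top-crop y 143 to 170). I'm lifting clear and opening.

play_rows(increments=[{"dx": 0, "dy": 0, "dz": 0, "rx": 0, "ry": 0, "rz": 0}, {"dx": 0, "dy": 0, "dz": -10, "rx": 0, "ry": 0, "rz": 0}, {"dx": 0, "dy": 0, "dz": -40, "rx": 0, "ry": 0, "rz": 0}, {"dx": 0, "dy": 0, "dz": -80, "rx": 0, "ry": 0, "rz": 0}, {"dx": -30, "dy": 0, "dz": -95, "rx": 0, "ry": 0, "rz": 0}, {"dx": -70, "dy": 0, "dz": -95, "rx": 0, "ry": 0, "rz": 0}, {"dx": -70, "dy": 0, "dz": -95, "rx": 0, "ry": 0, "rz": 0}])

```text
t: 4.83
eef_pos: [385.1, 202.5, 301.4]
tcp_rot: [3.14, -0.001, -0.028]
ft_force: [1.9, 1.7, -0.2]
opening: 0.006
```

```bash
python3 go.py c -98 205; python3 - <<'E'
from h import *
s=cam("scene");t=cam("top")
cv2.imwrite("pics/f3.png",np.hstack([cv2.resize(s["bgr"][230:345,200:310],None,fx=3.6,fy=3.6),cv2.resize(t["bgr"][190:305,190:300],None,fx=3.6,fy=3.6)]))
E
```

```text
t 4.83 pos [385.1 202.5 301.4] rot deg [ 1.7989e+02 -6.0000e-02 -1.5800e+00] F [ 1.9  1.7 -0.2] open 0.006
  in c -173.5 -1.1
  in j -196.2 350.8
d [75.4 -1.4 96.5] r [ 0.019 -0.011 -0.014]
```

View pics/f3.png

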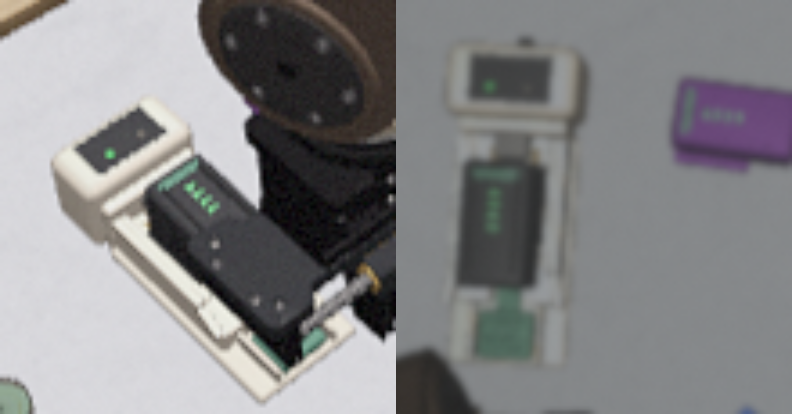

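```bash
cat > bar.py <<'E'
from h import *
from go import seatpt
def fr(P,w):
    o,a=seatpt(w,0);b=np.radians(a);d=P[:2]-o;return (d@[np.cos(b),np.sin(b)]).round(1),(d@[-np.sin(b),np.cos(b)]).round(1)
E
python3 - <<'E'
from bar import *
t=cam("top"); v=t["bgr"].astype(int)
m=np.zeros((480,640),np.uint8); r=(slice(225,262),slice(205,232)); G=v[r][:,:,1]-v[r][:,:,2]; m[r]=(G>22)*255
k=[c for c in cv2.findContours(m,cv2.RETR_EXTERNAL,cv2.CHAIN_APPROX_NONE)[0]]
for c in k:
    if cv2.contourArea(c)>2: (u,w),wh,an=cv2.minAreaRect(c); print(u,w,wh,an,fr(ray(t,u,w,79),"c"))
print("manual", fr(ray(t,190+99/3.6-.4,190+173/3.6-.4,79),"c"))
E
python3 go.py c -30 300
```

```text
manual (np.float64(2.0), np.float64(1.2))
t 4.98 pos [390.8 203.2 301. ] rot deg [179.97  -0.32  -1.6 ] F [ 0.4 -0.2  0.6] open 0.003
  in c -167.9 -0.2
  in j -190.7 352.0
d [137.9  -0.5   1.8] r [ 0.005 -0.053 -0.017]
```

play_rows(increments=[{"dx": 40, "dy": -0.5, "dz": 1, "rx": 0, "ry": 0, "rz": 0}, {"dx": 80, "dy": -0.5, "dz": 1, "rx": 0, "ry": 0, "rz": 0}, {"dx": 120, "dy": -0.5, "dz": 1, "rx": 0, "ry": 0, "rz": 0}, {"dx": 139, "dy": -0.5, "dz": 1, "rx": 0, "ry": 0, "rz": 0}, {"dx": 139, "dy": -0.5, "dz": 1, "rx": 0, "ry": 0, "rz": 0}, {"dx": 139, "dy": -0.5, "dz": 1, "rx": 0, "ry": 0, "rz": 0}], fingers=0.8)

```text
t: 5.48
eef_pos: [530.8, 199.4, 299.9]
tcp_rot: [3.141, -0.005, -0.029]
ft_force: [-0.1, 0.7, -0.2]
opening: 0.37
```

```bash
python3 go.py c -29 240;  python3 - <<'E'
from h import *
s=cam("scene");t=cam("top")
cv2.imwrite("pics/f4.png",np.hstack([cv2.resize(s["bgr"][230:345,200:310],None,fx=3.6,fy=3.6),cv2.resize(t["bgr"][190:305,190:300],None,fx=3.6,fy=3.6)]))
E
```

```text
t 5.48 pos [530.8 199.4 299.9] rot deg [179.96  -0.26  -1.68] F [-0.1  0.7 -0.2] open 0.37
  in c -27.8 -0.4
  in j -50.8 360.7
d [-1.5 -0.4 59.9] r [ 0.007 -0.043 -0.029]
```

View pics/f4.png

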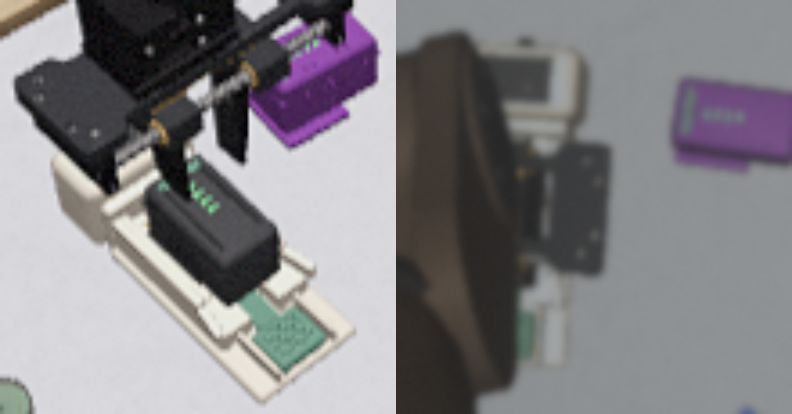

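play_rows(increments=[{"dx": -1, "dy": -0.4, "dz": 0, "rx": 0, "ry": 0, "rz": 0}, {"dx": -1, "dy": -0.4, "dz": 0, "rx": 0, "ry": 0, "rz": 0}, {"dx": -1, "dy": -0.4, "dz": 0, "rx": 0, "ry": 0, "rz": 0}, {"dx": -1, "dy": -0.4, "dz": 0, "rx": 0, "ry": 0, "rz": 0}, {"dx": -1, "dy": -0.4, "dz": 0, "rx": 0, "ry": 0, "rz": 0}, {"dx": -1, "dy": -0.4, "dz": 0, "rx": 0, "ry": 0, "rz": 0}], fingers=0.8)

```text
t: 6.08
eef_pos: [528.3, 200.2, 300.4]
tcp_rot: [3.141, -0.004, -0.028]
ft_force: [0.9, 0.4, 0.8]
opening: 0.795
```

```bash
python3 go.py c -29 240
```

```text
t 6.08 pos [528.3 200.2 300.4] rot deg [179.95  -0.25  -1.61] F [0.9 0.4 0.8] open 0.795
  in c -30.3 0.4
  in j -53.5 361.2
d [ 1.1  0.3 60.4] r [ 0.008 -0.041 -0.018]
```

play_rows(increments=[{"dx": 0.5, "dy": 0.5, "dz": 20, "rx": 0, "ry": -0.04, "rz": 0}, {"dx": 0.5, "dy": 0.5, "dz": 40, "rx": 0, "ry": -0.04, "rz": 0}, {"dx": 0.5, "dy": 0.5, "dz": 55, "rx": 0, "ry": -0.04, "rz": 0}, {"dx": 0.5, "dy": 0.5, "dz": 60, "rx": 0, "ry": -0.04, "rz": 0}, {"dx": 0.5, "dy": 0.5, "dz": 60, "rx": 0, "ry": -0.04, "rz": 0}])

```text
t: 6.5
eef_pos: [528.9, 199.6, 239.4]
tcp_rot: [3.14, 0.002, -0.028]
ft_force: [-0.3, -0.1, 0.3]
opening: 0.802
```

```bash
python3 go.py c -29 240;  python3 - <<'E'
from h import *
s=cam("scene")
cv2.imwrite("pics/f5.png",cv2.resize(s["bgr"][220:345,195:315],None,fx=5,fy=4.6))
E
```

```text
t 6.5 pos [528.9 199.6 239.4] rot deg [ 1.7992e+02  1.1000e-01 -1.6100e+00] F [-0.3 -0.1  0.3] open 0.802
  in c -29.7 -0.2
  in j -52.8 360.7
d [ 0.7 -0.2 -0.6] r [ 0.013  0.018 -0.018]
```

View pics/f5.png

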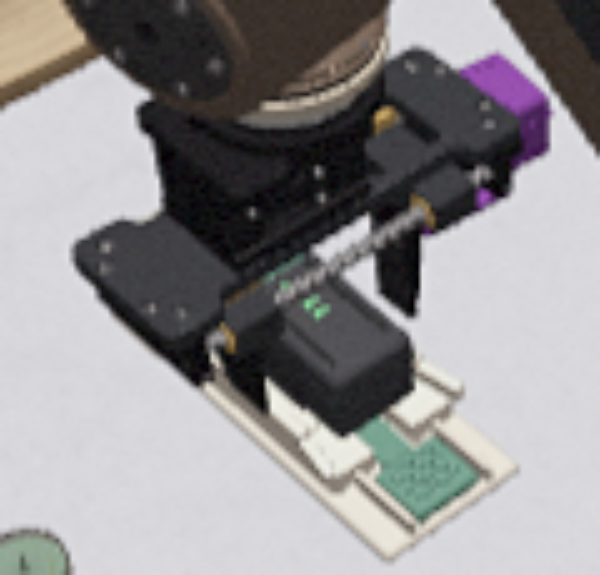

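Jaws are on both sides of the pack with no contact. Closing now.

play_rows(increments=[{"dx": 0, "dy": 0, "dz": 0, "rx": 0, "ry": 0, "rz": 0}, {"dx": 0, "dy": 0, "dz": 0, "rx": 0, "ry": 0, "rz": 0}, {"dx": 0, "dy": 0, "dz": 0, "rx": 0, "ry": 0, "rz": 0}, {"dx": 0, "dy": 0, "dz": 0, "rx": 0, "ry": 0, "rz": 0}, {"dx": 0, "dy": 0, "dz": 0, "rx": 0, "ry": 0, "rz": 0}, {"dx": 0, "dy": 0, "dz": 0, "rx": 0, "ry": 0, "rz": 0}], fingers=0.3)

```text
t: 7.05
eef_pos: [529.2, 199.6, 240.6]
tcp_rot: [3.141, 0.0, -0.028]
ft_force: [-0.6, 0.3, 2.4]
opening: 0.461
```

```bash
python3 go.py c -40 239.5
```

```text
t 7.05 pos [529.2 199.6 240.6] rot deg [ 1.7995e+02  1.0000e-02 -1.6000e+00] F [-0.6  0.3  2.4] open 0.461
  in c -29.5 -0.1
  in j -52.5 360.8
d [-10.5  -0.1   1.1] r [ 0.008  0.001 -0.017]
```

play_rows(increments=[{"dx": -5, "dy": 0, "dz": 0, "rx": 0, "ry": 0, "rz": 0}, {"dx": -12, "dy": 0, "dz": 0, "rx": 0, "ry": 0, "rz": 0}, {"dx": -20, "dy": 0, "dz": 0, "rx": 0, "ry": 0, "rz": 0}])

```text
t: 7.3
eef_pos: [508.6, 200.2, 240.6]
tcp_rot: [3.141, -0.0, -0.028]
ft_force: [1.2, 0.0, -0.1]
opening: 0.459
```

```bash
python3 go.py c -110 241
```

```text
t 7.3 pos [508.6 200.2 240.6] rot deg [ 1.7995e+02 -2.0000e-02 -1.6200e+00] F [ 1.2  0.  -0.1] open 0.459
  in c -50.0 -0.2
  in j -73.1 359.5
d [-60.   -0.   -0.4] r [ 0.008 -0.003 -0.019]
```

Only about 1 N of drag, so I'll keep drawing it out.

play_rows(increments=[{"dx": -12, "dy": 0, "dz": 0, "rx": 0, "ry": 0, "rz": 0}, {"dx": -25, "dy": 0, "dz": 0, "rx": 0, "ry": 0, "rz": 0}, {"dx": -38, "dy": 0, "dz": 0, "rx": 0, "ry": 0, "rz": 0}, {"dx": -50, "dy": 0, "dz": 0, "rx": 0, "ry": 0, "rz": 0}, {"dx": -63, "dy": 0, "dz": 0, "rx": 0, "ry": 0, "rz": 0}, {"dx": -70, "dy": 0, "dz": 0, "rx": 0, "ry": 0, "rz": 0}, {"dx": -70, "dy": 0, "dz": 0, "rx": 0, "ry": 0, "rz": 0}])

```text
t: 7.88
eef_pos: [436.8, 202.1, 240.5]
tcp_rot: [3.14, 0.002, -0.028]
ft_force: [0.7, -0.1, -4.3]
opening: 0.458
```

```bash
python3 go.py c -110 241;  python3 - <<'E'
from h import *
s=cam("scene")
cv2.imwrite("pics/f6.png",cv2.resize(s["bgr"][230:370,210:350],None,fx=4,fy=4))
E
```

```text
t 7.88 pos [436.8 202.1 240.5] rot deg [ 1.7992e+02  1.1000e-01 -1.5800e+00] F [ 0.7 -0.1 -4.3] open 0.458
  in c -121.8 -0.1
  in j -144.7 355.1
d [11.8 -0.1 -0.5] r [ 0.014  0.018 -0.013]
```

View pics/f6.png

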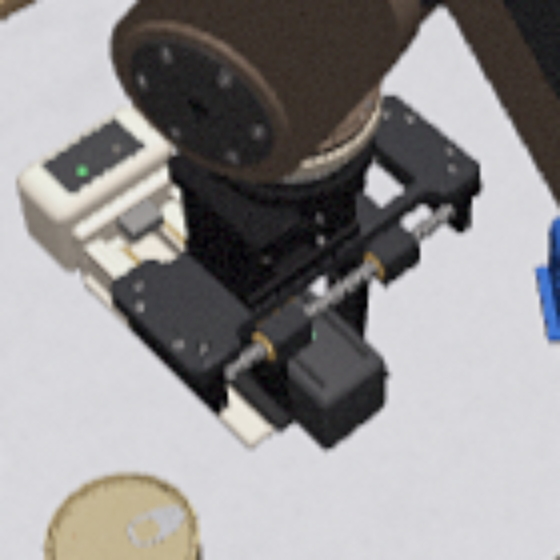

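```bash
python3 go.py j -115 300
```

```text
t 7.93 pos [438.  202.2 240.7] rot deg [ 1.7994e+02  2.0000e-02 -1.5900e+00] F [ 0.5  0.2 -4.1] open 0.464
  in c -120.6 0.1
  in j -143.5 355.3
d [  6.7 356.4 -59. ] r [0.01  0.003 0.586]
```

play_rows(increments=[{"dx": 0, "dy": 0, "dz": -20, "rx": 0, "ry": 0, "rz": 0}, {"dx": 0, "dy": 0, "dz": -50, "rx": 0, "ry": 0, "rz": 0}, {"dx": 0, "dy": 0, "dz": -70, "rx": 0, "ry": 0, "rz": 0}, {"dx": 0, "dy": 30, "dz": -80, "rx": 0, "ry": 0, "rz": 0.1}, {"dx": 0, "dy": 65, "dz": -80, "rx": 0, "ry": 0, "rz": 0.2}, {"dx": 5, "dy": 100, "dz": -80, "rx": 0, "ry": 0, "rz": 0.3}, {"dx": 5, "dy": 135, "dz": -80, "rx": 0, "ry": 0, "rz": 0.4}, {"dx": 5, "dy": 170, "dz": -80, "rx": 0, "ry": 0, "rz": 0.5}])

```text
t: 8.6
eef_pos: [438.6, 30.6, 321.0]
tcp_rot: [3.141, -0.001, -0.08]
ft_force: [1.3, 0.4, -4.2]
opening: 0.462
```

```bash
python3 go.py j -118 300
```

```text
t 8.6 pos [438.6  30.6 321. ] rot deg [ 1.7994e+02 -4.0000e-02 -4.5900e+00] F [ 1.3  0.4 -4.2] open 0.462
  in c -115.6 -171.5
  in j -127.7 184.4
d [  8.1 184.4  21.2] r [ 0.01  -0.006  0.084]
```

play_rows(increments=[{"dx": 1, "dy": 35, "dz": 0, "rx": 0, "ry": 0, "rz": 0.03}, {"dx": 3, "dy": 70, "dz": 0, "rx": 0, "ry": 0, "rz": 0.06}, {"dx": 5, "dy": 105, "dz": 0, "rx": 0, "ry": 0, "rz": 0.08}, {"dx": 6, "dy": 140, "dz": 5, "rx": 0, "ry": 0, "rz": 0.08}, {"dx": 7, "dy": 165, "dz": 15, "rx": 0, "ry": 0, "rz": 0.08}, {"dx": 8, "dy": 180, "dz": 30, "rx": 0, "ry": 0, "rz": 0.08}, {"dx": 8, "dy": 184, "dz": 40, "rx": 0, "ry": 0, "rz": 0.08}, {"dx": 8, "dy": 184.4, "dz": 40, "rx": 0, "ry": 0, "rz": 0.08}])

```text
t: 9.27
eef_pos: [431.7, -155.4, 279.7]
tcp_rot: [3.141, 0.002, -0.091]
ft_force: [-0.7, 0.9, -4.0]
opening: 0.46
```

```bash
python3 go.py j -118 255;  python3 - <<'E'
from h import *
s=cam("scene");t=cam("top")
cv2.imwrite("pics/g1.png",np.hstack([cv2.resize(s["bgr"][140:280,310:450],None,fx=2.8,fy=2.8),cv2.resize(t["bgr"][190:330,310:450],None,fx=2.8,fy=2.8)]))
E
```

```text
t 9.27 pos [ 431.7 -155.4  279.7] rot deg [ 1.7999e+02  9.0000e-02 -5.2100e+00] F [-0.7  0.9 -4. ] open 0.46
  in c -117.5 -357.6
  in j -118.0 -1.5
d [ 0.  -1.5 24.7] r [ 0.002  0.014 -0.018]
```

View pics/g1.png

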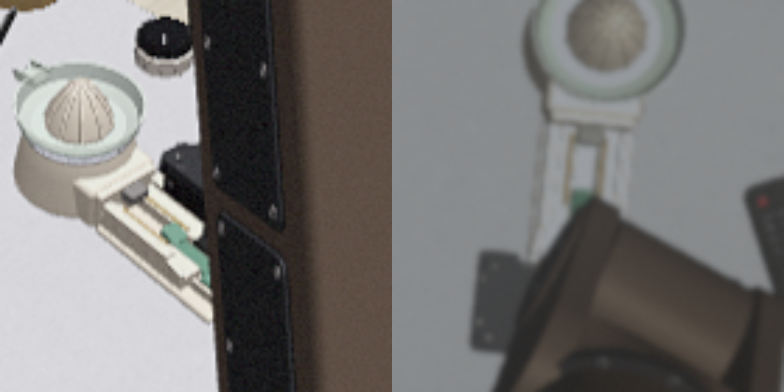

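play_rows(increments=[{"dx": 3, "dy": -1.5, "dz": 10, "rx": 0, "ry": 0, "rz": -0.02}, {"dx": 5, "dy": -1.5, "dz": 20, "rx": 0, "ry": 0, "rz": -0.02}, {"dx": 6, "dy": -1.5, "dz": 30, "rx": 0, "ry": 0, "rz": -0.02}, {"dx": 6, "dy": -1.5, "dz": 35, "rx": 0, "ry": 0, "rz": -0.02}, {"dx": 6, "dy": -1.5, "dz": 36, "rx": 0, "ry": 0, "rz": -0.02}, {"dx": 6, "dy": -1.5, "dz": 36, "rx": 0, "ry": 0, "rz": -0.02}])

```text
t: 9.87
eef_pos: [438.1, -153.0, 244.6]
tcp_rot: [3.141, 0.001, -0.087]
ft_force: [0.2, 1.0, -4.1]
opening: 0.462
```

```bash
python3 go.py j -112 240
```

```text
t 9.87 pos [ 438.1 -153.   244.6] rot deg [ 1.7999e+02  7.0000e-02 -4.9700e+00] F [ 0.2  1.  -4.1] open 0.462
  in c -111.2 -355.1
  in j -111.9 1.4
d [-0.1  1.4  4.6] r [0.002 0.012 0.021]
```

play_rows(increments=[{"dx": 0, "dy": 1, "dz": 2, "rx": 0, "ry": 0, "rz": 0.02}, {"dx": 0, "dy": 1, "dz": 3, "rx": 0, "ry": 0, "rz": 0.02}, {"dx": 0, "dy": 1, "dz": 4, "rx": 0, "ry": 0, "rz": 0.02}, {"dx": 0, "dy": 1, "dz": 4, "rx": 0, "ry": 0, "rz": 0.02}])

```text
t: 10.2
eef_pos: [437.9, -154.1, 240.6]
tcp_rot: [3.141, 0.001, -0.089]
ft_force: [0.5, -0.2, -4.4]
opening: 0.459
```

```bash
python3 go.py j -100 240.6
```

```text
t 10.2 pos [ 437.9 -154.1  240.6] rot deg [ 1.7999e+02  7.0000e-02 -5.1000e+00] F [ 0.5 -0.2 -4.4] open 0.459
  in c -111.4 -356.1
  in j -111.9 0.4
d [11.9  0.4  0. ] r [0.002 0.011 0.   ]
```

play_rows(increments=[{"dx": 0, "dy": 0.4, "dz": 0.5, "rx": 0, "ry": 0, "rz": 0}, {"dx": 0, "dy": 0.4, "dz": 1, "rx": 0, "ry": 0, "rz": 0}, {"dx": 0, "dy": 0.4, "dz": 1, "rx": 0, "ry": 0, "rz": 0}])

```text
t: 10.45
eef_pos: [437.9, -154.5, 239.7]
tcp_rot: [3.141, 0.001, -0.089]
ft_force: [0.4, 0.7, -3.7]
opening: 0.459
```

```bash
python3 go.py j -100 240.6
```

```text
t 10.45 pos [ 437.9 -154.5  239.7] rot deg [ 1.7998e+02  5.0000e-02 -5.1000e+00] F [ 0.4  0.7 -3.7] open 0.459
  in c -111.4 -356.6
  in j -111.9 -0.1
d [11.9 -0.1 -0.9] r [0.004 0.009 0.   ]
```

play_rows(increments=[{"dx": 0, "dy": 0, "dz": 0.5, "rx": 0, "ry": 0, "rz": 0}, {"dx": 0, "dy": 0, "dz": 1, "rx": 0, "ry": 0, "rz": 0}, {"dx": 0, "dy": 0, "dz": 1, "rx": 0, "ry": 0, "rz": 0}])

```text
t: 10.7
eef_pos: [437.9, -154.5, 239.1]
tcp_rot: [3.141, 0.0, -0.089]
ft_force: [-2.2, 0.1, 4.0]
opening: 0.462
```

```bash
python3 go.py j -100 240.6; python3 - <<'E'
from h import *
t=cam("top")
cv2.imwrite("pics/g2.png",cv2.resize(t["bgr"][190:310,320:440],None,fx=4,fy=4))
E
```

```text
t 10.7 pos [ 437.9 -154.5  239.1] rot deg [ 1.7997e+02  3.0000e-02 -5.1000e+00] F [-2.2  0.1  4. ] open 0.462
  in c -111.4 -356.5
  in j -111.9 -0.1
d [11.9 -0.1 -1.5] r [0.006 0.004 0.   ]
```

View pics/g2.png

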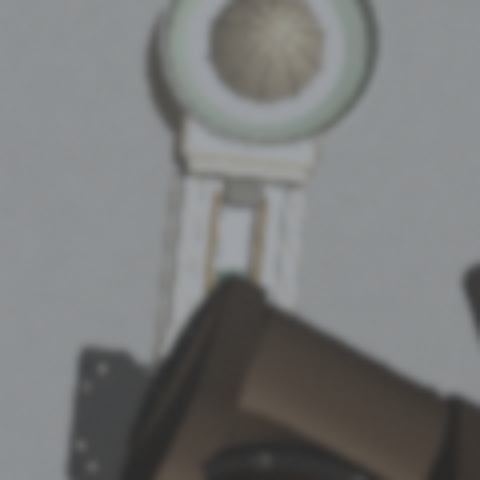

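Bed felt at about TCP z 239.5. I'll back off slightly and slide in slowly.

play_rows(increments=[{"dx": 0, "dy": 0, "dz": -0.8, "rx": 0, "ry": 0, "rz": 0}, {"dx": 4, "dy": 0, "dz": -0.8, "rx": 0, "ry": 0, "rz": 0}, {"dx": 8, "dy": 0, "dz": -0.8, "rx": 0, "ry": 0, "rz": 0}, {"dx": 12, "dy": 0, "dz": -0.8, "rx": 0, "ry": 0, "rz": 0}])

```text
t: 11.08
eef_pos: [450.4, -155.6, 239.8]
tcp_rot: [3.141, 0.0, -0.089]
ft_force: [-0.6, -0.3, -4.2]
opening: 0.464
```

```bash
python3 go.py j -88 239.9
```

```text
t 11.08 pos [ 450.4 -155.6  239.8] rot deg [ 1.7996e+02  2.0000e-02 -5.1000e+00] F [-0.6 -0.3 -4.2] open 0.464
  in c -98.9 -357.4
  in j -99.4 -0.1
d [11.4 -0.1 -0.1] r [ 0.006  0.003 -0.   ]
```

play_rows(increments=[{"dx": 4, "dy": 0, "dz": 0, "rx": 0, "ry": 0, "rz": 0}, {"dx": 8, "dy": 0, "dz": 0, "rx": 0, "ry": 0, "rz": 0}, {"dx": 12, "dy": 0, "dz": 0, "rx": 0, "ry": 0, "rz": 0}, {"dx": 15, "dy": 0, "dz": 0, "rx": 0, "ry": 0, "rz": 0}])

```text
t: 11.42
eef_pos: [465.8, -157.0, 240.0]
tcp_rot: [3.141, 0.0, -0.089]
ft_force: [-2.8, -0.3, 6.4]
opening: 0.463
```

```bash
python3 go.py j -80 239.9
```

```text
t 11.42 pos [ 465.8 -157.   240. ] rot deg [179.96   0.    -5.09] F [-2.8 -0.3  6.4] open 0.463
  in c -83.4 -358.3
  in j -83.9 -0.1
d [ 3.9 -0.1  0.1] r [0.007 0.001 0.001]
```

play_rows(increments=[{"dx": 2, "dy": 0, "dz": -0.3, "rx": 0, "ry": 0, "rz": 0}, {"dx": 4, "dy": 0, "dz": -0.3, "rx": 0, "ry": 0, "rz": 0}, {"dx": 6, "dy": 0, "dz": -0.3, "rx": 0, "ry": 0, "rz": 0}])

```text
t: 11.67
eef_pos: [471.9, -157.6, 240.3]
tcp_rot: [3.141, 0.0, -0.089]
ft_force: [-1.3, 0.3, 0.4]
opening: 0.46
```

```bash
python3 go.py j -70 239.9
```

```text
t 11.67 pos [ 471.9 -157.6  240.3] rot deg [ 1.7996e+02  2.0000e-02 -5.0900e+00] F [-1.3  0.3  0.4] open 0.46
  in c -77.3 -358.7
  in j -77.8 -0.1
d [ 7.8 -0.1  0.4] r [0.006 0.003 0.001]
```

Forces are low and it is riding over the nose. Continuing.

play_rows(increments=[{"dx": 3, "dy": 0, "dz": 0, "rx": 0, "ry": 0, "rz": 0}, {"dx": 6, "dy": 0, "dz": 0, "rx": 0, "ry": 0, "rz": 0}, {"dx": 9, "dy": 0, "dz": 0, "rx": 0, "ry": 0, "rz": 0}, {"dx": 12, "dy": 0, "dz": 0, "rx": 0, "ry": 0, "rz": 0}])

```text
t: 12.0
eef_pos: [483.9, -158.6, 240.6]
tcp_rot: [3.141, 0.001, -0.089]
ft_force: [-5.3, -0.3, 7.1]
opening: 0.457
```

```bash
python3 go.py j -60 239.9
```

```text
t 12.0 pos [ 483.9 -158.6  240.6] rot deg [ 1.7997e+02  6.0000e-02 -5.0800e+00] F [-5.3 -0.3  7.1] open 0.457
  in c -65.3 -359.4
  in j -65.7 -0.0
d [ 5.7 -0.   0.7] r [0.005 0.01  0.003]
```

play_rows(increments=[{"dx": 2, "dy": 0, "dz": 0, "rx": 0, "ry": 0, "rz": 0}, {"dx": 4, "dy": 0, "dz": 0, "rx": 0, "ry": 0, "rz": 0}, {"dx": 6, "dy": 0, "dz": 0, "rx": 0, "ry": 0, "rz": 0}, {"dx": 8, "dy": 0, "dz": 0, "rx": 0, "ry": 0, "rz": 0}])

```text
t: 12.33
eef_pos: [492.1, -159.3, 240.6]
tcp_rot: [3.141, 0.001, -0.089]
ft_force: [-2.6, 0.4, 3.2]
opening: 0.461
```

```bash
python3 go.py j -50 240.3
```

```text
t 12.33 pos [ 492.1 -159.3  240.6] rot deg [ 1.7997e+02  6.0000e-02 -5.0900e+00] F [-2.6  0.4  3.2] open 0.461
  in c -57.1 -359.9
  in j -57.5 -0.0
d [ 7.5 -0.   0.3] r [0.005 0.009 0.002]
```

play_rows(increments=[{"dx": 3, "dy": 0, "dz": 0.2, "rx": 0, "ry": 0, "rz": 0}, {"dx": 6, "dy": 0, "dz": 0.2, "rx": 0, "ry": 0, "rz": 0}, {"dx": 9, "dy": 0, "dz": 0.2, "rx": 0, "ry": 0, "rz": 0}, {"dx": 12, "dy": 0, "dz": 0.2, "rx": 0, "ry": 0, "rz": 0}, {"dx": 15, "dy": 0, "dz": 0.2, "rx": 0, "ry": 0, "rz": 0}, {"dx": 18, "dy": 0, "dz": 0.2, "rx": 0, "ry": 0, "rz": 0}])

```text
t: 12.83
eef_pos: [510.3, -161.0, 240.6]
tcp_rot: [3.141, 0.001, -0.089]
ft_force: [-2.6, 1.0, 5.5]
opening: 0.463
```

```bash
python3 go.py j -30 240.3
```

```text
t 12.83 pos [ 510.3 -161.   240.6] rot deg [ 1.7996e+02  4.0000e-02 -5.0900e+00] F [-2.6  1.   5.5] open 0.463
  in c -38.9 -361.1
  in j -39.2 -0.1
d [ 9.2 -0.1  0.3] r [0.006 0.007 0.001]
```

play_rows(increments=[{"dx": 3, "dy": 0, "dz": 0, "rx": 0, "ry": 0, "rz": 0}, {"dx": 6, "dy": 0, "dz": 0, "rx": 0, "ry": 0, "rz": 0}, {"dx": 9, "dy": 0, "dz": 0, "rx": 0, "ry": 0, "rz": 0}, {"dx": 12, "dy": 0, "dz": 0, "rx": 0, "ry": 0, "rz": 0}, {"dx": 15, "dy": 0, "dz": 0, "rx": 0, "ry": 0, "rz": 0}, {"dx": 18, "dy": 0, "dz": 0, "rx": 0, "ry": 0, "rz": 0}, {"dx": 21, "dy": 0, "dz": 0, "rx": 0, "ry": 0, "rz": 0}])

```text
t: 13.42
eef_pos: [530.8, -162.7, 240.6]
tcp_rot: [3.141, 0.004, -0.089]
ft_force: [-8.7, -0.8, 8.8]
opening: 0.465
```

```bash
python3 go.py j -11 240.3
```

```text
t 13.42 pos [ 530.8 -162.7  240.6] rot deg [179.99   0.21  -5.08] F [-8.7 -0.8  8.8] open 0.465
  in c -18.3 -362.3
  in j -18.6 0.0
d [7.6 0.  0.2] r [0.001 0.034 0.004]
```

play_rows(increments=[{"dx": 1.5, "dy": 0, "dz": 0, "rx": 0, "ry": 0, "rz": 0}, {"dx": 3, "dy": 0, "dz": 0, "rx": 0, "ry": 0, "rz": 0}, {"dx": 4.5, "dy": 0, "dz": 0, "rx": 0, "ry": 0, "rz": 0}, {"dx": 6, "dy": 0, "dz": 0, "rx": 0, "ry": 0, "rz": 0}])

```text
t: 13.75
eef_pos: [536.3, -163.2, 240.5]
tcp_rot: [-3.141, 0.007, -0.089]
ft_force: [-8.3, -0.2, 8.7]
opening: 0.462
```

```bash
python3 go.py j -11 240.3
```

```text
t 13.75 pos [ 536.3 -163.2  240.5] rot deg [-179.98    0.37   -5.07] F [-8.3 -0.2  8.7] open 0.462
  in c -12.8 -362.7
  in j -13.2 0.0
d [2.2 0.  0.2] r [-0.004  0.062  0.005]
```

play_rows(increments=[{"dx": 1, "dy": 0, "dz": 0, "rx": 0, "ry": 0, "rz": 0}, {"dx": 2, "dy": 0, "dz": 0, "rx": 0, "ry": 0, "rz": 0}, {"dx": 3, "dy": 0, "dz": 0, "rx": 0, "ry": 0, "rz": 0}])

```text
t: 14.0
eef_pos: [538.8, -163.4, 240.5]
tcp_rot: [-3.141, 0.009, -0.088]
ft_force: [-7.7, -0.6, 7.9]
opening: 0.46
```

```bash
python3 go.py j -11 240.3
```

```text
t 14.0 pos [ 538.8 -163.4  240.5] rot deg [-179.95    0.53   -5.06] F [-7.7 -0.6  7.9] open 0.46
  in c -10.3 -362.8
  in j -10.7 0.0
d [-0.3  0.   0.2] r [-0.008  0.089  0.006]
```

play_rows(increments=[{"dx": 1, "dy": 0, "dz": 0, "rx": 0, "ry": -0.05, "rz": 0}, {"dx": 2, "dy": 0, "dz": 0, "rx": 0, "ry": -0.09, "rz": 0}, {"dx": 2, "dy": 0, "dz": 0, "rx": 0, "ry": -0.09, "rz": 0}])

```text
t: 14.25
eef_pos: [540.6, -163.6, 240.4]
tcp_rot: [-3.141, 0.021, -0.088]
ft_force: [-6.4, -0.6, 6.1]
opening: 0.457
```

```bash
python3 go.py j -11 240.3; python3 - <<'E'
from h import *
t=cam("top");s=cam("scene")
cv2.imwrite("pics/g3.png",np.hstack([cv2.resize(t["bgr"][190:310,320:420],None,fx=4,fy=4),cv2.resize(s["bgr"][155:275,320:420],None,fx=4,fy=4)]))
E
```

```text
t 14.25 pos [ 540.6 -163.6  240.4] rot deg [-179.94    1.18   -5.05] F [-6.4 -0.6  6.1] open 0.457
  in c -8.5 -363.0
  in j -8.8 0.0
d [-2.2  0.   0.2] r [-0.01   0.197  0.009]
```

View pics/g3.png

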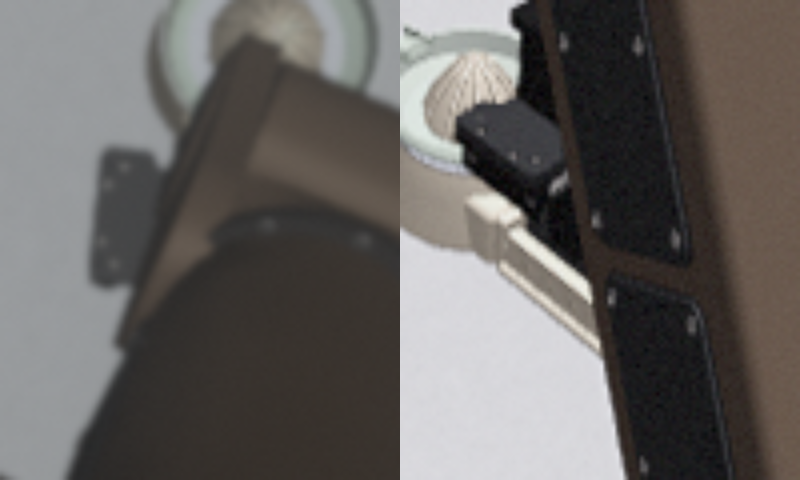

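play_rows(increments=[{"dx": -0.5, "dy": 0, "dz": 0, "rx": 0, "ry": 0.06, "rz": 0}, {"dx": -1, "dy": 0, "dz": 0, "rx": 0, "ry": 0.12, "rz": 0}, {"dx": -1.5, "dy": 0, "dz": 0, "rx": 0, "ry": 0.2, "rz": 0}, {"dx": -1.5, "dy": 0, "dz": 0, "rx": 0, "ry": 0.2, "rz": 0}])

```text
t: 14.68
eef_pos: [538.6, -163.4, 240.4]
tcp_rot: [-3.14, 0.001, -0.088]
ft_force: [-6.3, -0.0, 6.1]
opening: 0.458
```

```bash
cat >> go.py <<'E'
    g=p+R.apply([0,0,171]); o,a=seatpt("j",0);b=np.radians(a);d=g[:2]-o;print("  grasp in j",(d@[np.cos(b),np.sin(b)]).round(1),(d@[-np.sin(b),np.cos(b)]).round(1),g[2].round(1),"M",np.round(st["moment"],2))
E
python3 go.py j -10 240.3
```

```text
t 14.68 pos [ 538.6 -163.4  240.4] rot deg [-1.7992e+02  6.0000e-02 -5.0400e+00] F [-6.3 -0.   6.1] open 0.458
  in c -10.5 -362.8
  in j -10.8 0.1
d [0.8 0.1 0.1] r [-0.014  0.01   0.009]
  grasp in j -11.0 0.3 69.4 M [ 0.01  1.32 -0.  ]
```

play_rows(increments=[{"dx": 0.7, "dy": 0, "dz": 0, "rx": 0, "ry": 0.02, "rz": 0}, {"dx": 1.5, "dy": 0, "dz": 0, "rx": 0, "ry": 0.05, "rz": 0}, {"dx": 1.5, "dy": 0, "dz": 0, "rx": 0, "ry": 0.05, "rz": 0}])

```text
t: 14.93
eef_pos: [539.7, -163.5, 240.4]
tcp_rot: [-3.14, -0.002, -0.088]
ft_force: [-7.1, -0.3, 6.6]
opening: 0.461
```

```bash
python3 go.py j -10 240.3
```

```text
t 14.93 pos [ 539.7 -163.5  240.4] rot deg [-1.7989e+02 -1.1000e-01 -5.0400e+00] F [-7.1 -0.3  6.6] open 0.461
  in c -9.4 -362.8
  in j -9.8 0.1
d [-0.2  0.1  0.1] r [-0.018 -0.018  0.01 ]
  grasp in j -9.5 0.4 69.4 M [-0.04  1.66 -0.07]
```

play_rows(increments=[{"dx": 0.7, "dy": 0, "dz": 0, "rx": 0, "ry": 0.02, "rz": 0}, {"dx": 1.5, "dy": 0, "dz": 0, "rx": 0, "ry": 0.04, "rz": 0}, {"dx": 1.5, "dy": 0, "dz": 0, "rx": 0, "ry": 0.04, "rz": 0}])

```text
t: 15.18
eef_pos: [540.5, -163.5, 240.3]
tcp_rot: [-3.139, -0.003, -0.088]
ft_force: [-8.7, 0.4, 8.1]
opening: 0.459
```

```bash
python3 go.py j -10 240.3
```

```text
t 15.18 pos [ 540.5 -163.5  240.3] rot deg [-1.7986e+02 -1.7000e-01 -5.0200e+00] F [-8.7  0.4  8.1] open 0.459
  in c -8.6 -362.9
  in j -8.9 0.1
d [-1.1  0.1  0. ] r [-0.023 -0.028  0.013]
  grasp in j -8.4 0.5 69.3 M [-0.23  2.05 -0.01]
```

play_rows(increments=[{"dx": 0, "dy": 0, "dz": -0.6, "rx": 0, "ry": 0, "rz": 0}, {"dx": 1, "dy": 0, "dz": -0.6, "rx": 0, "ry": 0.02, "rz": 0}, {"dx": 2, "dy": 0, "dz": -0.6, "rx": 0, "ry": 0.03, "rz": 0}, {"dx": 2, "dy": 0, "dz": -0.6, "rx": 0, "ry": 0.03, "rz": 0}])

```text
t: 15.52
eef_pos: [541.3, -163.7, 240.3]
tcp_rot: [-3.138, -0.0, -0.087]
ft_force: [-13.1, -1.8, 6.4]
opening: 0.463
```

```bash
python3 go.py j -10 240.3
```

```text
t 15.52 pos [ 541.3 -163.7  240.3] rot deg [-1.798e+02 -1.000e-02 -5.000e+00] F [-13.1  -1.8   6.4] open 0.463
  in c -7.8 -363.0
  in j -8.1 0.0
d [-1.9  0.   0. ] r [-0.033 -0.001  0.016]
  grasp in j -8.1 0.6 69.3 M [-0.64  2.73 -0.06]
```

play_rows(increments=[{"dx": 1, "dy": 0, "dz": -0.5, "rx": 0.03, "ry": 0, "rz": 0}, {"dx": 2, "dy": 0, "dz": -0.5, "rx": 0.03, "ry": 0, "rz": 0}, {"dx": 3, "dy": 0, "dz": -0.5, "rx": 0.03, "ry": 0, "rz": 0}])

```text
t: 15.77
eef_pos: [542.7, -164.4, 240.5]
tcp_rot: [-3.135, 0.007, -0.087]
ft_force: [-23.5, -8.1, 14.7]
opening: 0.464
```

```bash
python3 go.py j -10 240.3
```

```text
t 15.77 pos [ 542.7 -164.4  240.5] rot deg [-179.61    0.39   -4.97] F [-23.5  -8.1  14.7] open 0.464
  in c -6.4 -363.7
  in j -6.7 -0.6
d [-3.3 -0.6  0.2] r [-0.064  0.064  0.022]
  grasp in j -7.8 0.6 69.5 M [-2.1   4.32 -0.24]
```

Force is up to 23 N with no motion, so this looks like the end stop. I'll relax and straighten the tilt.

play_rows(increments=[{"dx": -1.5, "dy": 0, "dz": 0, "rx": -0.03, "ry": 0.03, "rz": 0.01}, {"dx": -2.5, "dy": -0.5, "dz": 0, "rx": -0.06, "ry": 0.06, "rz": 0.02}, {"dx": -2.8, "dy": -0.6, "dz": 0, "rx": -0.06, "ry": 0.06, "rz": 0.02}, {"dx": -2.8, "dy": -0.6, "dz": 0, "rx": -0.06, "ry": 0.06, "rz": 0.02}])

```text
t: 16.1
eef_pos: [539.8, -163.6, 240.3]
tcp_rot: [-3.141, 0.001, -0.089]
ft_force: [-5.8, -2.6, 4.1]
opening: 0.46
```

```bash
python3 go.py j -10 240.3
```

```text
t 16.1 pos [ 539.8 -163.6  240.3] rot deg [-1.7997e+02  8.0000e-02 -5.0900e+00] F [-5.8 -2.6  4.1] open 0.46
  in c -9.3 -363.0
  in j -9.7 -0.0
d [-0.3 -0.   0. ] r [-0.004  0.014  0.002]
  grasp in j -9.9 0.0 69.3 M [-0.28  1.18 -0.07]
```

play_rows(increments=[{"dx": -1, "dy": 0, "dz": 0, "rx": 0, "ry": 0, "rz": 0}, {"dx": -2, "dy": 0, "dz": 0, "rx": 0, "ry": 0, "rz": 0}, {"dx": -2, "dy": 0, "dz": 0, "rx": 0, "ry": 0, "rz": 0}])

```text
t: 16.35
eef_pos: [538.5, -163.4, 240.4]
tcp_rot: [3.141, -0.002, -0.089]
ft_force: [4.3, -0.1, -1.9]
opening: 0.462
```

```bash
python3 go.py j -10 240.3
```

```text
t 16.35 pos [ 538.5 -163.4  240.4] rot deg [ 1.7999e+02 -1.0000e-01 -5.1000e+00] F [ 4.3 -0.1 -1.9] open 0.462
  in c -10.6 -362.8
  in j -10.9 -0.0
d [ 0.9 -0.   0.1] r [ 0.001 -0.017 -0.   ]
  grasp in j -10.6 -0.0 69.4 M [ 0.25 -1.02 -0.05]
```

play_rows(increments=[{"dx": -1, "dy": 0, "dz": 0, "rx": 0, "ry": 0, "rz": 0}, {"dx": -2, "dy": 0, "dz": 0, "rx": 0, "ry": 0, "rz": 0}, {"dx": -2, "dy": 0, "dz": 0, "rx": 0, "ry": 0, "rz": 0}])

```text
t: 16.6
eef_pos: [537.4, -163.3, 240.5]
tcp_rot: [3.141, -0.006, -0.089]
ft_force: [9.3, 1.4, -4.9]
opening: 0.46
```

```bash
python3 go.py j -10.5 240.3
```

```text
t 16.6 pos [ 537.4 -163.3  240.5] rot deg [179.96  -0.33  -5.11] F [ 9.3  1.4 -4.9] open 0.46
  in c -11.7 -362.7
  in j -12.0 0.1
d [1.5 0.1 0.2] r [ 0.007 -0.054 -0.002]
  grasp in j -11.1 -0.1 69.5 M [ 0.41 -1.86 -0.01]
```

The catch holds against a 9 N pull, so it is locked. I'll relax, then open.

play_rows(increments=[{"dx": 1, "dy": 0, "dz": 0, "rx": 0, "ry": -0.05, "rz": 0}, {"dx": 1.2, "dy": 0, "dz": 0, "rx": 0, "ry": -0.05, "rz": 0}, {"dx": 1.2, "dy": 0, "dz": 0, "rx": 0, "ry": -0.05, "rz": 0}])

```text
t: 16.85
eef_pos: [538.7, -163.3, 240.4]
tcp_rot: [3.141, -0.001, -0.089]
ft_force: [3.1, 0.6, -1.9]
opening: 0.462
```

```bash
python3 go.py j -10.5 240.3
```

```text
t 16.85 pos [ 538.7 -163.3  240.4] rot deg [ 1.7996e+02 -4.0000e-02 -5.1100e+00] F [ 3.1  0.6 -1.9] open 0.462
  in c -10.4 -362.7
  in j -10.8 0.1
d [0.3 0.1 0.1] r [ 0.007 -0.006 -0.002]
  grasp in j -10.6 -0.0 69.4 M [ 0.25 -0.53 -0.02]
```

play_rows(increments=[{"dx": 0, "dy": 0, "dz": 0, "rx": 0, "ry": 0, "rz": 0}, {"dx": 0, "dy": 0, "dz": 0, "rx": 0, "ry": 0, "rz": 0}, {"dx": 0, "dy": 0, "dz": 0, "rx": 0, "ry": 0, "rz": 0}, {"dx": 0, "dy": 0, "dz": 0, "rx": 0, "ry": 0, "rz": 0}, {"dx": 0, "dy": 0, "dz": 0, "rx": 0, "ry": 0, "rz": 0}, {"dx": 0, "dy": 0, "dz": 0, "rx": 0, "ry": 0, "rz": 0}], fingers=0.75)

```text
t: 17.35
eef_pos: [538.6, -163.4, 240.4]
tcp_rot: [3.141, -0.0, -0.089]
ft_force: [-0.1, -0.7, 0.3]
opening: 0.742
```

```bash
python3 go.py j -10.5 330
```

```text
t 17.35 pos [ 538.6 -163.4  240.4] rot deg [ 1.7996e+02 -3.0000e-02 -5.1100e+00] F [-0.1 -0.7  0.3] open 0.742
  in c -10.5 -362.8
  in j -10.8 0.1
d [  0.4   0.2 -89.6] r [ 0.007 -0.005 -0.002]
  grasp in j -10.7 -0.0 69.4 M [ 0.   -0.02  0.06]
```

Free of contact. I'll lift and move back out of both cameras' view, keeping clear of the remote on the right.

play_rows(increments=[{"dx": 0, "dy": 0, "dz": -20, "rx": 0, "ry": 0, "rz": 0}, {"dx": 0, "dy": 0, "dz": -50, "rx": 0, "ry": 0, "rz": 0}, {"dx": 0, "dy": 0, "dz": -90, "rx": 0, "ry": 0, "rz": 0}, {"dx": -30, "dy": 20, "dz": -110, "rx": 0, "ry": 0, "rz": 0}, {"dx": -50, "dy": 55, "dz": -120, "rx": 0, "ry": 0, "rz": 0}, {"dx": -70, "dy": 90, "dz": -130, "rx": 0, "ry": 0, "rz": 0}, {"dx": -90, "dy": 125, "dz": -140, "rx": 0, "ry": 0, "rz": 0}, {"dx": -110, "dy": 160, "dz": -150, "rx": 0, "ry": 0, "rz": 0}])

```text
t: 18.02
eef_pos: [413.3, -313.8, 391.3]
tcp_rot: [3.141, -0.001, -0.089]
ft_force: [1.7, -0.5, 0.7]
opening: 0.75
```

```bash
python3 go.py 320 -480 395 -5.1; python3 - <<'E'
from h import *
t=cam("top");s=cam("scene")
cv2.imwrite("pics/h1.png",np.hstack([cv2.resize(t["bgr"][190:310,320:420],None,fx=4,fy=4),cv2.resize(s["bgr"][155:275,320:420],None,fx=4,fy=4)]))
E
```

```text
t 18.02 pos [ 413.3 -313.8  391.3] rot deg [ 1.7994e+02 -5.0000e-02 -5.0800e+00] F [ 1.7 -0.5  0.7] open 0.75
  in c -131.8 -516.4
  in j -122.2 -160.9
d [-78.2 173.8  -3.6] r [ 0.01  -0.008  0.003]
  grasp in j -122.1 -161.1 220.3 M [ 0.01 -0.02 -0.01]
```

View pics/h1.png

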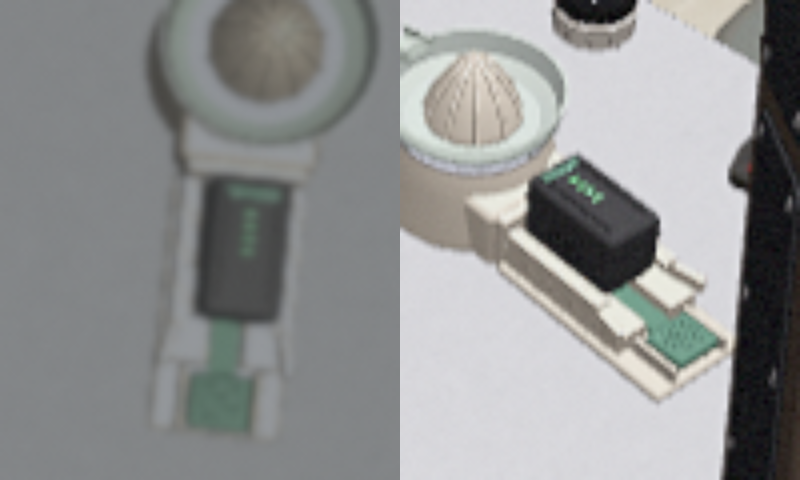

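```bash
python3 - <<'E'
from bar import *
t=cam("top");s=cam("scene")
print(fr(ray(t,320+255/4-.4,190+192/4-.4,79),"j"),fr(ray(s,320+(560-400)/4-.4,155+169/4-.4,79),"j"), fr(ray(t,320+(219)/4-.4,190+402/4-.4,22),"j"))
T0=np.load("top.npy");S0=np.load("sc.npy")
def fine(im): return im
cv2.imwrite("pics/h2.png",np.hstack([cv2.resize(S0[215:255,365:415].astype(np.uint8),None,fx=7,fy=7),cv2.resize(s["bgr"][215:255,365:415],None,fx=7,fy=7)]))
for n,a,b in(("top",T0,t["bgr"]),("scene",S0,s["bgr"])):
    d=(np.abs(a-b).max(2)>30).astype(np.uint8); d=cv2.morphologyEx(d,cv2.MORPH_OPEN,np.ones((3,3),np.uint8))
    print(n,[(cv2.boundingRect(k)) for k in cv2.findContours(d,cv2.RETR_EXTERNAL,cv2.CHAIN_APPROX_SIMPLE)[0]])
cv2.imwrite("pics/h3.png",t["bgr"])
E
```

```text
(np.float64(20.7), np.float64(-0.2)) (np.float64(21.0), np.float64(0.2)) (np.float64(-95.2), np.float64(0.7))
top [(623, 466, 17, 14), (257, 466, 36, 14), (259, 466, 3, 6), (477, 421, 134, 59), (180, 416, 61, 64), (346, 404, 3, 3), (329, 397, 106, 74), (236, 396, 26, 12), (582, 383, 58, 76), (504, 295, 17, 5), (437, 294, 165, 126), (437, 291, 21, 43), (491, 277, 23, 17), (520, 269, 13, 12), (368, 235, 25, 36), (207, 226, 26, 37)]
scene [(500, 395, 5, 5), (575, 394, 60, 32), (455, 394, 20, 11), (490, 386, 3, 4), (637, 380, 3, 3), (489, 380, 3, 3), (623, 375, 3, 4), (638, 373, 2, 6), (476, 366, 4, 5), (624, 358, 3, 8), (450, 358, 3, 3), (609, 355, 14, 31), (489, 332, 54, 60), (393, 330, 89, 75), (607, 318, 32, 30), (482, 293, 43, 36), (415, 270, 3, 4), (235, 270, 38, 41), (481, 255, 17, 38), (431, 224, 41, 133), (461, 211, 15, 10), (397, 203, 35, 124), (351, 194, 34, 34), (507, 164, 14, 47), (430, 125, 3, 3), (431, 121, 3, 3), (431, 114, 3, 4), (432, 102, 3, 10), (433, 97, 3, 3), (433, 86, 4, 7), (612, 80, 4, 5), (598, 79, 3, 3), (565, 74, 41, 78), (434, 69, 4, 10), (531, 62, 5, 5), (578, 13, 62, 61), (407, 0, 183, 203)]
```

View pics/h2.png

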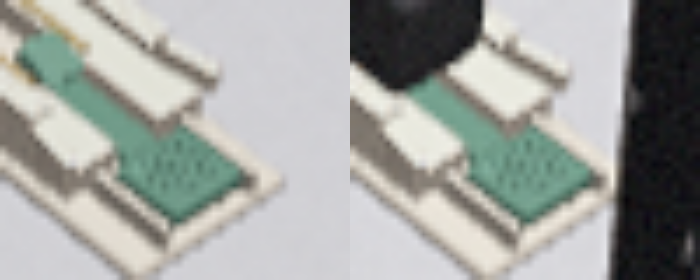

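View pics/h3.png

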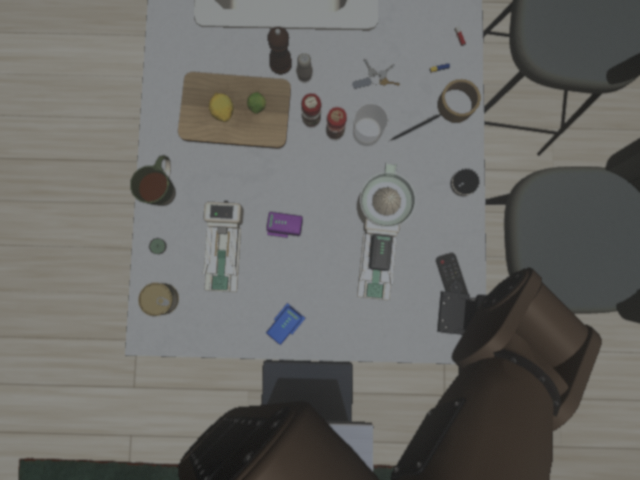

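The pack is in the seat: its bar is at x 20.8 in the press frame, against 19.9 on the charger, with y about 0. The press's pad looks just as it did at the start, so the catch is up. In the top view only the pack and the robot changed. Handing in.

```bash
python3 -c "
from cell import env
print(env.state()['t'],env.state()['qvel'].round(3)); print(env.job_done())"
```

```text
18.2167 [ 0.047  0.009  0.01   0.001 -0.001  0.007]
the job is handed in; nothing more can be done
None
```

The battery is locked on the citrus press and released, and the job was handed in at about 18 s of the 64 s allowed. The hand-in reported no verdict.

- **Off the charger:** Pressing the green catch, with up to about 5 N measured, moved the pack about 18 mm out. I gripped it by the sides and drew it off, with about 1 N of drag.
- **Onto the press:** I set the shoe on the press's open bed and slid it in with about 3–9 N of push. The last push reached about 23 N against what looked like the end stop. The click itself could not be seen because the arm hid it.
- **Lock check:** Pulling back with 9 N, the pack held.
- **Final pictures:** Both views put the pack about 1 mm past its nominal seat position (measured about 20.8 mm against 19.9 mm) and centred sideways within about 0.2 mm. The press's pad looks as high as it did at the start. In the top view nothing else moved, though the remote was partly hidden by the gripper there. The robot touches nothing.
- **One slip:** Near the end of the push I corrected the tool's pitch the wrong way once, which tilted it about 1.2°, and then straightened it. Forces stayed low during that correction.

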